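# Clean, load and clamp a lens barrel

### The arm

A 6-joint arm with a two-finger parallel gripper is mounted at the origin on a cart in front of the work surface, level with it; the furniture and walls round the work are solid. World frame = base frame: x ahead of the robot, y to its left, z up, the work surface at z = 0. Lengths are in m, angles in degrees, forces in N, time in s.
With the tool pointing down it reaches from about 0.4 to 0.825 m from the base axis. Payload 7 kg.
Tool frame: the origin (TCP) lies at the very end of the fingers, on their centre line; the grasp point (between the pads) lies 19 mm behind it; x points along the fingers, y is the direction in which the jaws open and shut, and the axes are right-handed (so a half turn about x gives the same grasp; the last joint's range is limited). The gripper opens to 88 mm and grips with 3 to 60 N. Pads are 19 mm wide; open, the fingers measure 130 mm over their backs; the gripper's body (78 mm by 193 mm) begins 47 mm behind the grasp point.
Start: joints at [91.851, 20.546, 0.682, 0, -70.136, -16.507], TCP at [0.171, 0.653, 0.227] pointing down, gripper open.
Joint ranges: [-176.03, 176.03], [-82.01, 121.73], [-58.28, 71.71], [-173.87, 95.51], [-174.79, -0.11], [-173.66, 173.66]. Speed limits (degrees/s): [136.94, 136.94, 172.46, 180, 180, 180].

### API

Orientations are given as [roll, pitch, yaw] about the fixed x, y, z axes, in that order (R = Rz(yaw) Ry(pitch) Rx(roll)).
In Python, from plant import monitor, eyes, ticket gives the robot as it stands. The module is installed in compiled form; this text tells all that it offers.
- The arm moves only by the shell command python3 -m crank 'ROWS'. ROWS is JSON, a list of rows, each an object with "linear": the shift along the world's x, y, z in units of 60 mm (1.0 is 60 mm), a list of three; "rot": the turn, a rotation vector about the world's x, y, z in units of 5 degrees (1.0 is 5 degrees), a list of three; "hand": the opening, from 0 (shut) to 1 (fully open). In form: [{"linear": [tx, ty, tz], "rot": [ax, ay, az], "hand": hand}, ...]. A call has 1 to 20 rows; each row shifts and turns the pose as measured when the row begins; what a row does not reach is not made up. A row lasts 1/8 s, in which the tool goes at most 62.5 mm and 10.7 degrees, less where a joint would pass 70% of its speed; a pose out of reach is approached as far as the arm can. A call is refused whole if a number of a shift passes 1 or a number of a turn 1, either way. A call with a gripper value outside its range is refused whole. The fingers move at their own pace and stop on an object; the grip force is fixed at half the most. Time passes only in rows, so rows that do not move let the fingers close. It gives the time, the measured TCP pose, the force and the opening at its end, in the units of the state.
- monitor.get_obs(): the state, without advancing time (a new reading comes with each control period).
- eyes.snapshot(name): name is "scene" or "top" or "wrist"; returns a dict with "image" (480x640x3 uint8, red, green, blue), "depth" (480x640 float32, m along the optical axis (not along the pixel's ray), 0 where there is no reading), "K" (3x3 intrinsics, pixels), "k1" (the pictures are not rectified: a ray, as slopes to the right and down, at radius r is drawn at 1 + k1 r^2 times it, then the intrinsics apply), "camera_from_world" (4x4, takes a point from world to camera coordinates); the wrist camera has in their place "hand_eye" (4x4, takes a point from camera to tool coordinates, whose origin is the TCP and whose axes are the tool frame's). Camera axes: x right, y up, looking along -z (the intrinsics and any distortion apply to the point x, -y, -z); pixel columns grow to the right and rows downward; lengths in m; the calibration is good to about 2 mm. A picture is of the moment at which its call begins: read the wrist's pose just before it.
- ticket.close_job(): hands the job in, once; it reports no verdict.
The state is a dict: "clock": time; "joint_pos": joint angles; "qvel": joint speeds; "tau": joint torques, N m; "tool_pos": TCP position; "orientation": TCP orientation; "force": force on the tool from outside, world axes, zero at the start; "moment": the same for the moment, N m; "opening": finger opening in m.
Only numpy, scipy, OpenCV 4.12 (cv2) and the standard library are available. Lean on these libraries where they do the work, as an engineer would, in place of code of your own. Each camera call takes 0.05 s, during which the arm holds its last target.

### The job

Brush out the empty lens barrel: push the brush down to its floor, draw it well up, push it down to the floor once more, and then stand the brush back in its stand. Then load the barrel from the mouth, all parts lying flat and right way up: first the lens, on it every spacer ring that lies on the table (one to three, in any order), and the filter on top. Finally set the retaining ring on the barrel's mouth and screw it down clockwise until it clamps the stack tight, and let go.

Things in the scene. Friction and masses are not known exactly. Their poses are not given: they have to be found in the camera images.
- barrel_floor (a point): Upright lens barrel of dark metal, bolted to the table by a 104 x 104 mm square foot 8 mm thick. This point is the centre of the bore's floor, 8 mm above the table; z is the bore's axis, up. The bore is round, 64 mm across and 53 mm deep; the wall is 6 mm thick (76 mm outside). Round the outside run four steel thread ridges (86 mm across), from 3 mm below the rim to 34 mm below it.
- barrel_mouth (a point): Centre of the barrel's open mouth at its rim, 61 mm above the table (53 mm above barrel_floor).
- lens_center (a point): The lens: a black cell with a clear domed glass recessed in it. Outside diameter 58 mm, 14 mm high with the 1 mm pips underneath. Starts flat on the table, right way up, on either side of the screen plate. This point is its centre, 7 mm above its underside; z up along its axis. Dropped flat and centred into the mouth it settles flat by itself.
- filter_center (a point): The filter: a black cell with a flat dark glass and four small steel marks on its top face. Outside diameter 58 mm, 12 mm high with the 1 mm pips underneath. Starts flat on the table, right way up, on either side of the screen plate. This point is its centre, 6 mm above its underside; z up along its axis. Dropped flat and centred into the mouth it settles flat by itself.
- spacer_a_center (a point): A spacer: plain open ring of dark metal with a 44 mm hole. Absent ones read None. Outside diameter 58 mm, 8 mm high with the 1 mm pips underneath. Starts flat on the table, right way up, on either side of the screen plate. This point is its centre, 4 mm above its underside; z up along its axis. Dropped flat and centred into the mouth it settles flat by itself.
- spacer_b_center (a point): A spacer: plain open ring of dark metal with a 44 mm hole. Absent ones read None. Outside diameter 58 mm, 8 mm high with the 1 mm pips underneath. Starts flat on the table, right way up, on either side of the screen plate. This point is its centre, 4 mm above its underside; z up along its axis. Dropped flat and centred into the mouth it settles flat by itself.
- spacer_c_center (a point): A spacer: plain open ring of dark metal with a 44 mm hole. Absent ones read None. Outside diameter 58 mm, 8 mm high with the 1 mm pips underneath. Starts flat on the table, right way up, on either side of the screen plate. This point is its centre, 4 mm above its underside; z up along its axis. Dropped flat and centred into the mouth it settles flat by itself.
- ring_collar (a point): The retaining ring of bare metal, standing on its skirt left of the screen plate: skirt 97 mm across and 35 mm high, open below, with four lugs inside near the lower edge; flange 5 mm; on it a knurled round grip collar, 56 mm across and 26 mm high. This point is the collar's centre, 53 mm above the skirt's lower edge, 13 mm below the top; z up along the axis.
- ring_skirt (a point): Centre of the lower edge of the ring's skirt. Held upright and centred, in any yaw, the ring is lowered over the barrel, skirt outside it; its lugs come to rest on the thread when this edge is 1 to 10 mm below the barrel's rim. Turned clockwise (from above) it sinks 36 mm a turn until its inner boss meets the filter, and stiffens within 0.1 rad. About 0.6 N m makes it tight; it stays tight.
- ring_top (a point): Centre of the top of the ring's grip collar. From set-down to tight takes 1.4 to 2.5 rad with three spacers, 2.8 to 3.9 rad with two, 4.1 to 5.2 rad with one. When it is tight this point stands about 58 mm above the filter's centre point.
- brush_tip (a point): The round barrel brush, 175 mm long, standing upright in its stand, head down. This point is the centre of the underside of its head, which is 60 mm across to look at (the firm core is 54 mm) and 45 mm high; z is the brush's axis, up along the handle.
- brush_grip (a point): Point on the brush's axis in the upper part of its straight round handle (18 mm across), 145 mm above the tip point and 30 mm below the handle's top end.
- stand_floor (a point): The brush stand, a fixed round grey cup: centre of its inner floor, 6 mm above the table. The cup is 74 mm across inside and its rim 38 mm above this floor; the foot is 96 mm across.
- screen_top (a point): Middle of the upper edge, 0.23 m above the table, of the fixed upright black screen plate, 3 mm thick and 226 mm long, which runs away from the robot between the left and the right half of the work area. Its foot is 40 mm wide and 10 mm high. Parts from its left side must be lifted over it or carried round its near end.
There are look-alikes about, which are no part of the job. Leave any blue or green look-alike of the part that bears lens_center alone.

How it is judged (in metres and radians):
On the way, in this order (a step that is already met when the one before it is completed fails the run):
1. the brush head is down at the floor of the barrel (horizontal distance between brush_tip and barrel_floor below 0.01 m and angle between brush_tip's own z axis and vertical below 0.15 rad and z of brush_tip in the frame of barrel_floor below 0.01 m), for 0.1 s.
2. the brush has been drawn up inside the barrel by 30 mm or more (horizontal distance between brush_tip and barrel_floor below 0.01 m and angle between brush_tip's own z axis and vertical below 0.15 rad and z of brush_tip in the frame of barrel_floor above 0.03 m).
3. the brush head is down at the floor of the barrel a second time (all of step 1), for 0.1 s.
4. the brush is back upright in its stand and let go (horizontal distance between brush_tip and stand_floor below 0.015 m and z of brush_tip in the frame of stand_floor below 0.008 m and angle between brush_tip's own z axis and vertical below 0.08 rad and contact force between the fingers and brush below 0.3 N), for 0.2 s.
5. the lens lies flat on the barrel's floor, let go (horizontal distance between lens_center and barrel_floor below 0.006 m and z of lens_center in the frame of barrel_floor below 0.01 m and angle between lens_center's own z axis and vertical below 0.08 rad and contact force between the fingers and lens below 0.3 N), for 0.2 s.
6. every spacer lies flat in the barrel above the lens (horizontal distance between each of spacer_a_center, spacer_b_center, spacer_c_center, lens_center and barrel_floor below 0.006 m and z of each of spacer_a_center, spacer_b_center, spacer_c_center in the frame of barrel_floor below 0.038 m and angle between each of spacer_a_center, spacer_b_center, spacer_c_center, lens_center's own z axis and vertical below 0.08 rad and z of each of spacer_a_center, spacer_b_center, spacer_c_center in the frame of lens_center above 0.007 m and z of lens_center in the frame of barrel_floor below 0.01 m and contact force between the fingers and spacer_a below 0.3 N and contact force between the fingers and spacer_b below 0.3 N and contact force between the fingers and spacer_c below 0.3 N), for 0.2 s.
7. the filter lies flat on top of the spacers (horizontal distance between each of filter_center, spacer_a_center, spacer_b_center, spacer_c_center, lens_center and barrel_floor below 0.006 m and z of filter_center in the frame of barrel_floor below 0.048 m and angle between each of filter_center, spacer_a_center, spacer_b_center, spacer_c_center, lens_center's own z axis and vertical below 0.08 rad and z of filter_center in the frame of spacer_a_center above 0.006 m and z of filter_center in the frame of spacer_b_center above 0.006 m and z of filter_center in the frame of spacer_c_center above 0.006 m and (z of filter_center in the frame of spacer_a_center below 0.014 m or z of filter_center in the frame of spacer_b_center below 0.014 m or z of filter_center in the frame of spacer_c_center below 0.014 m) and z of each of spacer_a_center, spacer_b_center, spacer_c_center in the frame of barrel_floor below 0.038 m and z of each of spacer_a_center, spacer_b_center, spacer_c_center in the frame of lens_center above 0.007 m and z of lens_center in the frame of barrel_floor below 0.01 m and contact force between the fingers and filter below 0.3 N), for 0.2 s.
8. the retaining ring is screwed down and clamps the filter (horizontal distance between ring_collar and barrel_floor below 0.005 m and angle between ring_collar's own z axis and vertical below 0.05 rad and contact force between retaining_ring and filter above 3 N and horizontal distance between filter_center and barrel_floor below 0.006 m and z of filter_center in the frame of barrel_floor below 0.048 m and angle between filter_center's own z axis and vertical below 0.08 rad and z of filter_center in the frame of spacer_a_center above 0.006 m and z of filter_center in the frame of spacer_b_center above 0.006 m and z of filter_center in the frame of spacer_c_center above 0.006 m and (z of filter_center in the frame of spacer_a_center below 0.014 m or z of filter_center in the frame of spacer_b_center below 0.014 m or z of filter_center in the frame of spacer_c_center below 0.014 m)), for 0.2 s.
At the end, for the whole second after the job is handed in: Brush upright in its stand (15 mm). In the barrel the lens flat on the floor (within 3 mm), all spacers present flat above it, the filter flat on top (6 mm off axis, 0.08 rad). Ring level (0.05 rad), centred (5 mm), pressing on the filter with over 3 N; all let go and at rest (all of step 4 and all of step 8 and horizontal distance between each of lens_center, spacer_a_center, spacer_b_center, spacer_c_center and barrel_floor below 0.006 m and z of lens_center in the frame of barrel_floor below 0.01 m and angle between each of lens_center, spacer_a_center, spacer_b_center, spacer_c_center's own z axis and vertical below 0.08 rad and z of each of spacer_a_center, spacer_b_center, spacer_c_center in the frame of barrel_floor below 0.038 m and z of each of spacer_a_center, spacer_b_center, spacer_c_center in the frame of lens_center above 0.007 m and contact force between the fingers and retaining_ring below 0.3 N and linear speed of retaining_ring below 0.02 m/s); the robot touches nothing.
Of spacer_a, spacer_b, spacer_c only 1 to 3 are there at a start; the rules pass over those that are not, and their reading is None.
At some moment in a run one of lens, filter, spacer_a, spacer_b, spacer_c may be knocked a few centimetres aside while the robot is not near it.
It also fails if it takes over 210 s, if anything falls off the work surface, if the arm or the gripper's body presses on something with over 40 N, if the wrist force passes 120 N, or if a joint passes its speed limit or range.

## Working session

There is one attempt and no reset: what is moved stays moved. The work goes in short steps, Python scripts to look and compute and a shell command to move; the robot and the scene stay as the last step left them, time stands still between calls to the robot, and variables do not carry over. Pictures are saved under pics/ and viewed, and the job is handed in when it is done.

```bash
mkdir -p pics
cat > h.py <<'E'
import numpy as np, cv2
from plant import monitor, eyes, ticket
from scipy.spatial.transform import Rotation as R
def snap(n):
    return eyes.snapshot(n)
def save(s,p): cv2.imwrite(p, s['image'][:,:,::-1])
def T_wc(s,obs=None):
    if 'camera_from_world' in s: return np.linalg.inv(np.array(s['camera_from_world']))
    T=np.eye(4);T[:3,:3]=R.from_euler('xyz',obs['orientation'],degrees=True).as_matrix();T[:3,3]=obs['tool_pos']
    return T@np.array(s['hand_eye'])
def rays(s,uv):
    uv=np.atleast_2d(np.array(uv,float));K=np.array(s['K'])
    d=(uv-[K[0,2],K[1,2]])/[K[0,0],K[1,1]]
    k1=s['k1'];u=d.copy()
    for _ in range(30):
        r2=(u**2).sum(1,keepdims=True);u=d/(1+k1*r2)
    return u
def plane(s,uv,z,obs=None):
    T=T_wc(s,obs);u=rays(s,uv)
    d=np.c_[u[:,0],-u[:,1],-np.ones(len(u))]@T[:3,:3].T
    o=T[:3,3];t=(z-o[2])/d[:,2]
    return o+t[:,None]*d
def cloud(s,obs=None):
    H,W=s['depth'].shape
    vv,uu=np.mgrid[:H,:W];uv=np.c_[uu.ravel(),vv.ravel()]
    u=rays(s,uv);D=s['depth'].ravel()[:,None]
    p=np.c_[u[:,0:1]*D,-u[:,1:2]*D,-D]
    T=T_wc(s,obs)
    P=p@T[:3,:3].T+T[:3,3]
    P[D[:,0]==0]=np.nan
    return P.reshape(H,W,3)
E
python3 - <<'E'
from h import *
o=monitor.get_obs();print(o)
for n in ['scene','top','wrist']:
    s=snap(n);save(s,f'pics/{n}0.png');print(n,s['K'],s['k1'],T_wc(s,o).round(3))
E
```

```text
{'clock': 0.0, 'joint_pos': array([ 9.18532752e+01,  2.05915702e+01,  6.36564511e-01, -2.02703704e-02,
       -7.01368746e+01, -1.65075393e+01]), 'qvel': array([ 0.02202439,  0.06411011,  0.03943369, -0.01594868, -0.04704466,
        0.10898218]), 'tau': array([-7.98453984e-04, -5.82710838e+01,  2.93055135e+01,  6.99728161e+00,
        6.98360396e-03, -1.62211750e-04]), 'tool_pos': array([0.17065889, 0.65258206, 0.2256419 ]), 'orientation': array([ 94.79220555,  89.90616388, -99.86896119]), 'force': array([0.07916236, 0.07990555, 0.33007532]), 'moment': array([0.02063833, 0.00600433, 0.00366599]), 'opening': 0.08774457152898382}
scene [[546.03224117   0.         320.41574638]
 [  0.         546.03224117 234.12507163]
 [  0.           0.           1.        ]] -0.09772826401817801 [[ 0.709  0.5   -0.497 -0.049]
 [-0.705  0.52  -0.482 -0.768]
 [ 0.018  0.692  0.721  1.071]
 [ 0.     0.     0.     1.   ]]
top [[555.31394492   0.         311.44291341]
 [  0.         555.31394492 233.92299956]
 [  0.           0.           1.        ]] -0.0611307780123846 [[ 0.025  0.991 -0.135  0.367]
 [-0.999  0.029  0.022 -0.132]
 [ 0.026  0.135  0.991  1.449]
 [ 0.     0.     0.     1.   ]]
wrist [[429.51212383   0.         321.57169691]
 [  0.         429.51212383 247.8415676 ]
 [  0.           0.           1.        ]] 0.020799685826643547 [[-0.254  0.932  0.259  0.241]
 [-0.967 -0.245 -0.067  0.635]
 [ 0.001 -0.267  0.964  0.384]
 [ 0.     0.     0.     1.   ]]
```

View pics/scene0.png

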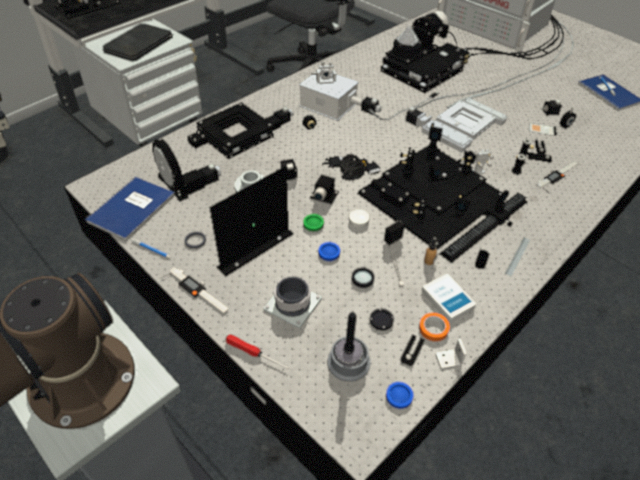

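View pics/top0.png

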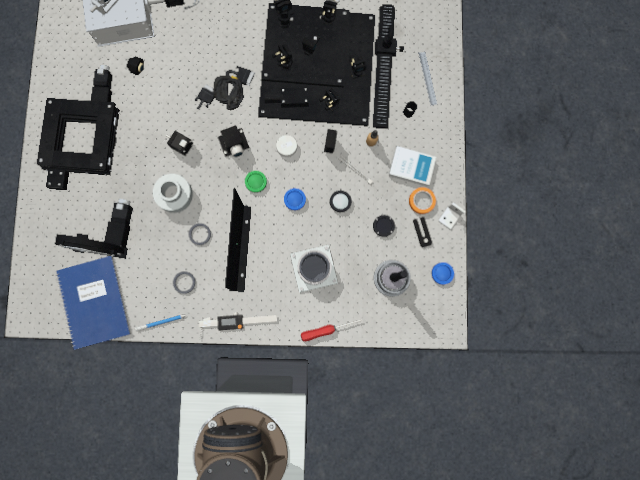

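View pics/wrist0.png

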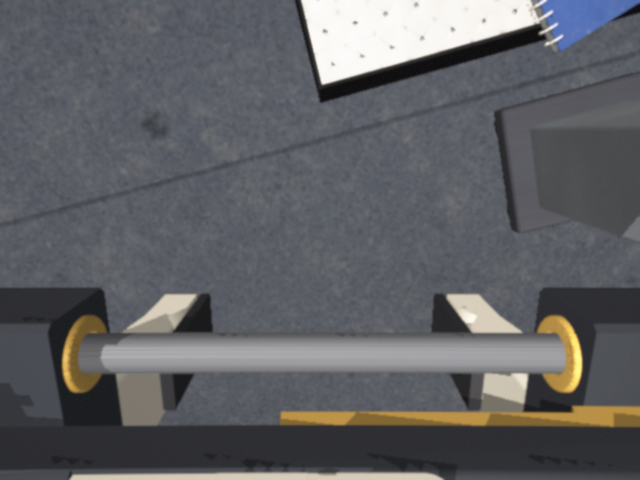

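Top view: barrel at (315,267), brush at (393,277), lens at (340,201), filter at (384,226), dark rings at (200,234) and (185,282), retaining ring at (172,190). I'll zoom in.

Run:
```python
from h import *
s=snap('top');im=s['image'][:,:,::-1]
cv2.imwrite('pics/topzoom.png',cv2.resize(im[130:340,140:470],(792,504),interpolation=cv2.INTER_CUBIC))
P=cloud(s)
for n,uv in dict(barrel=(315,267),lens=(340,201),filt=(384,226),r1=(200,234),r2=(185,282),ring=(172,190),tbl=(260,220),scr=(240,240),wh=(287,145),brush=(396,277)).items():
    print(n,P[uv[1],uv[0]].round(4))
s=snap('scene');im=s['image'][:,:,::-1]
cv2.imwrite('pics/scenezoom.png',cv2.resize(im[130:420,100:480],(786,600),interpolation=cv2.INTER_CUBIC))
```

```text
barrel [ 0.4771 -0.1764  0.0034]
lens [ 0.6532 -0.2381  0.0088]
filt [ 0.5899 -0.3556  0.0079]
r1 [ 0.5565  0.1289 -0.0061]
r2 [ 0.4289  0.1606 -0.0011]
ring [ 0.6724  0.2097 -0.0048]
tbl [ 0.5973 -0.0284  0.0013]
scr [0.5399 0.0196 0.024 ]
wh [ 0.7985 -0.0935  0.0191]
brush [ 0.449  -0.3674  0.1251]
```

View pics/topzoom.png

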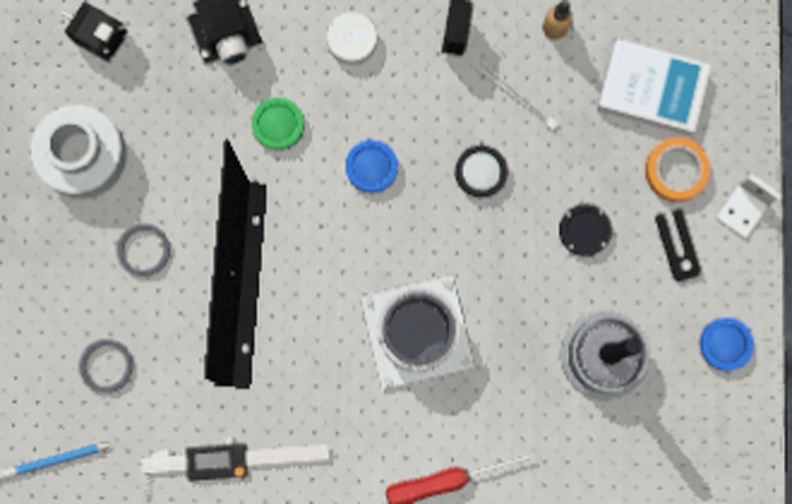

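View pics/scenezoom.png

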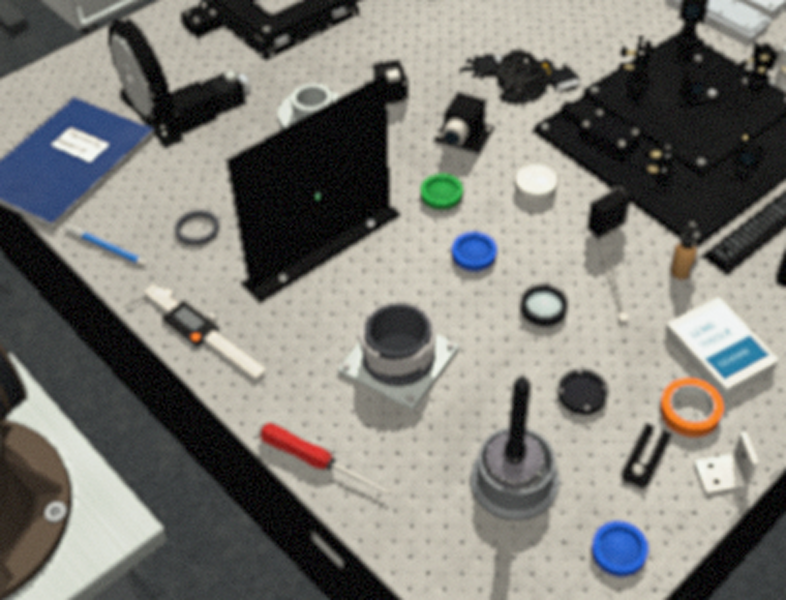

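```bash
cat >> h.py <<'E'
from scipy.optimize import least_squares
def fitc(P,r=None):
    c0=P.mean(0)
    f=(lambda p:np.hypot(P[:,0]-p[0],P[:,1]-p[1])-(p[2] if r is None else r))
    x0=list(c0)+([np.hypot(*(P-c0).T).mean()] if r is None else [])
    q=least_squares(f,x0,loss='soft_l1',f_scale=.001)
    return q.x, np.sqrt(np.mean(f(q.x)**2))
def outer(s,mask,z,r=None,obs=None):
    cs,_=cv2.findContours(mask.astype(np.uint8),cv2.RETR_EXTERNAL,cv2.CHAIN_APPROX_NONE)
    c=max(cs,key=cv2.contourArea)[:,0,:]
    return fitc(plane(s,c,z,obs)[:,:2],r),c
E
python3 - <<'E'
from h import *
s=snap('top');im=s['image'];g=cv2.cvtColor(im,cv2.COLOR_RGB2GRAY)
def roi(u,v,w): 
    m=np.zeros_like(g,bool);m[v-w:v+w,u-w:u+w]=1;return m
out=im[:,:,::-1].copy()
for n,(u,v,w,th,z) in dict(lens=(340,201,17,110,.014),filt=(384,226,16,90,.012),r1=(200,234,16,125,.008),r2=(185,282,16,125,.008),barrel=(315,266,19,125,.061)).items():
    m=roi(u,v,w)&(g<th)
    (x,e),c=outer(s,m,z);print(n,x.round(4),e.round(4))
    for p in c: out[p[1],p[0]]=(0,0,255)
    if n[0]!='b':print('  fixed r',outer(s,m,z,.029)[0][0].round(4))
cv2.imwrite('pics/seg.png',cv2.resize(out[130:340,140:470],(792,504),interpolation=cv2.INTER_NEAREST))
print(g[234,180:222]);print(g[190,145:200])
E
```

```text
lens [ 0.652  -0.2381  0.0279] 0.0008
  fixed r [ 0.652  -0.2381]
filt [ 0.5899 -0.3535  0.0268] 0.0021
  fixed r [ 0.5898 -0.3536]
r1 [0.5547 0.1275 0.0273] 0.0007
  fixed r [0.5545 0.1276]
r2 [0.4277 0.1612 0.0272] 0.001
  fixed r [0.4277 0.1612]
barrel [ 0.473  -0.1724  0.036 ] 0.0008
[195 195 196 195 195 198 198 196 159 113 105 100 143 174 192 195 196 196
 197 196 196 196 197 198 198 198 198 191 130 107  85 150 155 194 201 199
 199 199 199 198 198 198]
[188 190 190 190 189 188 190 199 223 222 220 219 219 221 223 206  86  86
  89  91 102 129 144 146 146 146 146 147 147 146 145 144 196 220 194 141
 120 158 178 209 222 222 220 220 199 137  83 130 165 175 180 190 194 194
 195]
```

View pics/seg.png

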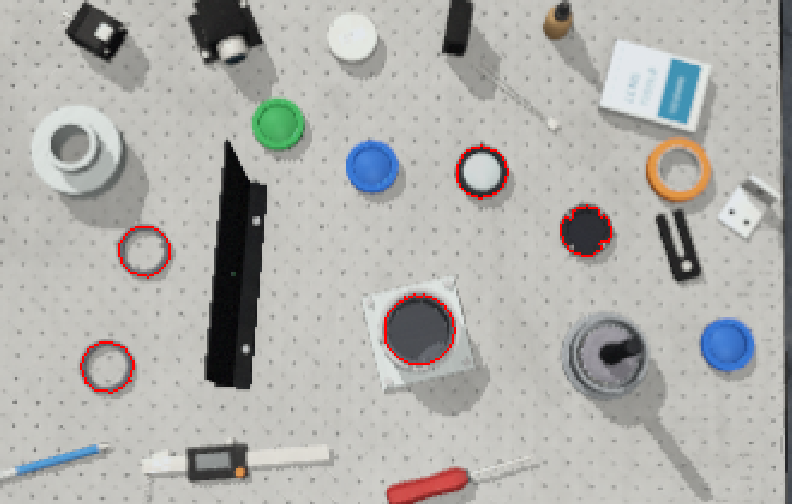

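```bash
cat >> h.py <<'E'
def st():
    o=monitor.get_obs();M=R.from_euler('xyz',o['orientation'],degrees=True).as_matrix()
    print('t',round(o['clock'],2),'p',o['tool_pos'].round(4),'xax',M[:,0].round(3),'yhead',np.degrees(np.arctan2(M[1,1],M[0,1])).round(1),'q',o['joint_pos'].round(1),'F',o['force'].round(1),'M',o['moment'].round(2),'open',round(o['opening'],4))
    return o
def to(p,yhead=None):
    "rows needed, in units: linear/60mm, rot/5deg; tool straight down with y heading (mod 180)"
    o=monitor.get_obs();M=R.from_euler('xyz',o['orientation'],degrees=True).as_matrix()
    d=(np.array(p)-o['tool_pos'])/.06
    h=np.degrees(np.arctan2(M[1,1],M[0,1])) 
    if yhead is None: yhead=h
    dh=(yhead-h+90)%180-90; yh=np.radians(h+dh)
    x=np.array([0,0,-1.]);y=np.array([np.cos(yh),np.sin(yh),0]);G=np.c_[x,y,np.cross(x,y)]
    rv=R.from_matrix(G@M.T).as_rotvec(degrees=True)/5
    print('lin',d.round(2),'rot',rv.round(2))
E
python3 -c "
from h import *
st();to([.4,-.2,.35])"
```

```text
t 0.3 p [0.1708 0.6529 0.2262] xax [-0.    -0.001 -1.   ] yhead -104.7 q [ 91.9  20.6   0.7  -0.  -70.1 -16.5] F [-0.1  0.4  0.1] M [ 0.    0.01 -0.  ] open 0.0872
lin [  3.82 -14.21   2.06] rot [ 0.01 -0.   -0.  ]
```

```bash
python3 -m crank '[{"linear":[0.6,-0.5,0.6],"rot":[0,0,0],"hand":1},{"linear":[0.6,-0.8,0.6],"rot":[0,0,0],"hand":1},{"linear":[0.6,-0.8,0.6],"rot":[0,0,0],"hand":1},{"linear":[0.6,-0.8,0.4],"rot":[0,0,0],"hand":1},{"linear":[0.6,-0.8,0],"rot":[0,0,0],"hand":1},{"linear":[0.6,-0.8,0],"rot":[0,0,0],"hand":1},{"linear":[0.5,-0.9,0],"rot":[0,0,0],"hand":1},{"linear":[0,-1,0],"rot":[0,0,0],"hand":1},{"linear":[0,-1,0],"rot":[0,0,0],"hand":1},{"linear":[0,-1,0],"rot":[0,0,0],"hand":1},{"linear":[0,-1,0],"rot":[0,0,0],"hand":1},{"linear":[0,-1,0],"rot":[0,0,0],"hand":1},{"linear":[0,-1,0],"rot":[0,0,0],"hand":1},{"linear":[0,-1,0],"rot":[0,0,0],"hand":1}]'; python3 -c "
from h import *
st()"
```

```text
clock: 2.05
tool_pos: [0.4091, -0.0991, 0.3533]
orientation: [-173.7, 89.6, -7.9]
force: [2.0, 0.2, -0.2]
opening: 0.0877
t 2.05 p [ 0.4091 -0.0991  0.3533] xax [ 0.008 -0.001 -1.   ] yhead -104.2 q [ 13.7  -8.4 -16.2   0.2 -81.8  62.1] F [ 2.   0.2 -0.2] M [ 0.05 -0.24 -0.  ] open 0.0877
```

```bash
python3 -m crank '[{"linear":[0,0,0],"rot":[0,0,0],"hand":1}]'
python3 - <<'E'
from h import *
o=st();s=snap('wrist');save(s,'pics/w1.png');np.save('w1.npy',{'s':s,'o':o},allow_pickle=True)
E
```

```text
clock: 2.17
tool_pos: [0.4082, -0.1029, 0.3534]
orientation: [-176.3, 89.6, -10.9]
force: [0.9, 0.5, 0.2]
opening: 0.0877
t 2.17 p [ 0.4082 -0.1029  0.3534] xax [ 0.008 -0.001 -1.   ] yhead -104.6 q [ 13.1  -8.4 -16.2   0.2 -81.8  62.2] F [0.9 0.5 0.2] M [0.06 0.06 0.01] open 0.0877
```

View pics/w1.png

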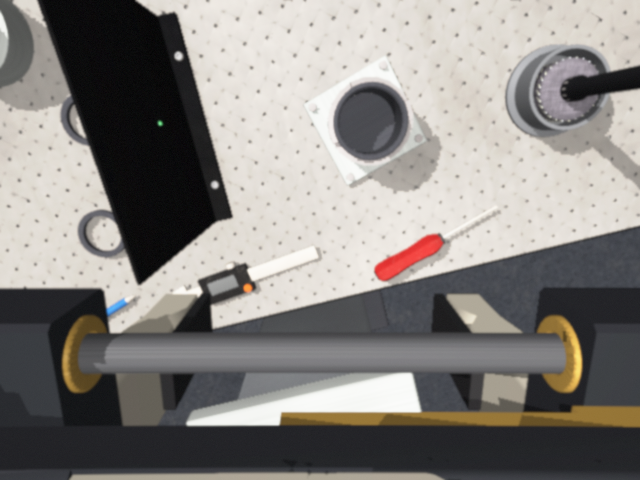

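Run:
```python
from h import *
d=np.load('w1.npy',allow_pickle=True).item();s,o=d['s'],d['o']
im=s['image'][:,:,::-1];a=im[60:200,290:440];b=im[30:150,490:640]
cv2.imwrite('pics/w1z.png',np.hstack([cv2.resize(a[:,:],(400,373),interpolation=cv2.INTER_CUBIC),cv2.resize(b,(400,320),interpolation=cv2.INTER_CUBIC)[:373] if 0 else cv2.resize(b,(400,373))]))
P=cloud(s,o)
for uv in [(370,66+20),(340,110),(405,130),(370,120),(370,155),(450,250),(575,55),(600,80),(560,88)]: print(uv,P[uv[1],uv[0]].round(4))
```

```text
(370, 86) [ 0.5073 -0.1772  0.0613]
(340, 110) [ 0.493  -0.1432  0.0617]
(405, 130) [ 0.4577 -0.2019  0.0623]
(370, 120) [ 0.476  -0.1759  0.0082]
(370, 155) [ 0.4425 -0.1625  0.0608]
(450, 250) [ 0.3012 -0.2376  0.0009]
(575, 55) [ 0.4844 -0.3975  0.0185]
(600, 80) [ 0.4573 -0.3638  0.1119]
(560, 88) [ 0.4572 -0.3606  0.0536]
```

View pics/w1z.png

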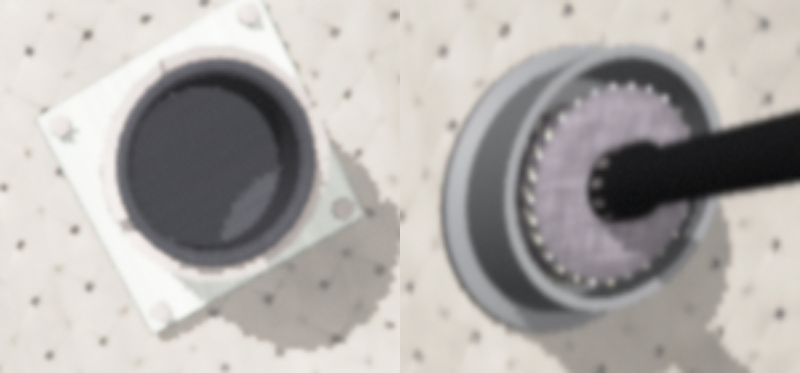

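```bash
cat >> h.py <<'E'
def ringfit(P,c,zlo,zhi,rmax,rin,rout):
    "annulus centre from depth points: midpoint radius fit on points, iterated"
    Q=P.reshape(-1,3);Q=Q[~np.isnan(Q[:,0])]
    Q=Q[(Q[:,2]>zlo)&(Q[:,2]<zhi)&(np.hypot(Q[:,0]-c[0],Q[:,1]-c[1])<rmax)]
    x=np.array(c,float)
    f=lambda p:(lambda r:np.maximum(rin-r,0)+np.maximum(r-rout,0)+.1*(r-(rin+rout)/2))(np.hypot(Q[:,0]-p[0],Q[:,1]-p[1]))
    q=least_squares(f,x,loss='soft_l1',f_scale=.001)
    r=np.hypot(*(Q[:,:2]-q.x).T)
    return q.x,len(Q),np.percentile(r,[3,50,97]).round(4),np.median(Q[:,2]).round(4)
E
python3 - <<'E'
from h import *
d=np.load('w1.npy',allow_pickle=True).item();s,o=d['s'],d['o']
P=cloud(s,o)
print('rim',ringfit(P,(.475,-.172),.058,.065,.045,.032,.038))
print('stand',ringfit(P,(.455,-.37),.040,.048,.048,.037,.0405))
Q=P.reshape(-1,3)
m=(Q[:,2]>.065)&(np.hypot(Q[:,0]-.455,Q[:,1]+.365)<.04);Q=Q[m];print(len(Q),Q[:,2].max())
for z in np.arange(.06,.18,.02):
    q=Q[(Q[:,2]>z)&(Q[:,2]<z+.02)]
    if len(q): print(z,len(q),q[:,:2].mean(0).round(4),np.ptp(q[:,:2],axis=0).round(4))
E
```

```text
rim (array([ 0.47473292, -0.17011476]), 1497, array([0.0319, 0.035 , 0.0411]), np.float64(0.0611))
stand (array([ 0.45446382, -0.37598183]), 1474, array([0.0303, 0.0382, 0.0414]), np.float64(0.0441))
1601 0.15913257385620488
0.06 315 [ 0.4538 -0.3656] [0.0234 0.018 ]
0.08 265 [ 0.454  -0.3654] [0.0186 0.0092]
0.1 317 [ 0.4541 -0.3652] [0.0182 0.0108]
0.12000000000000001 349 [ 0.4542 -0.3655] [0.0174 0.0103]
0.14 355 [ 0.4542 -0.365 ] [0.0176 0.0099]
```

```bash
python3 -m crank '[{"linear":[0.15,-0.9,0],"rot":[0,0,0],"hand":1},{"linear":[0.15,-0.9,0],"rot":[0,0,0],"hand":1},{"linear":[0.15,-0.9,0],"rot":[0,0,0],"hand":1},{"linear":[0.15,-0.9,0],"rot":[0,0,0],"hand":1},{"linear":[0.15,-0.9,-0.4],"rot":[0,0,0],"hand":1},{"linear":[0,0,-0.4],"rot":[0,0,0],"hand":1},{"linear":[0,0,0],"rot":[0,0,0],"hand":1},{"linear":[0,0,0],"rot":[0,0,0],"hand":1}]'
python3 - <<'E'
from h import *
o=st();s=snap('wrist');save(s,'pics/w2.png')
P=cloud(s,o)
print('stand',ringfit(P,(.455,-.376),.040,.048,.048,.037,.0405))
Q=P.reshape(-1,3)
Q=Q[(Q[:,2]>.06)&(np.hypot(Q[:,0]-.455,Q[:,1]+.37)<.04)]
for z in np.arange(.06,.2,.02):
    q=Q[(Q[:,2]>z)&(Q[:,2]<z+.02)]
    if len(q): print(z.round(2),len(q),q[:,:2].mean(0).round(4),q[:,:2].min(0).round(4),q[:,:2].max(0).round(4))
to([.454,-.373,.132])
E
```

```text
clock: 3.22
tool_pos: [0.4614, -0.3694, 0.305]
orientation: [-163.8, 89.3, 2.8]
force: [-0.1, 0.5, 0.1]
opening: 0.0877
t 3.23 p [ 0.4614 -0.3694  0.305 ] xax [ 0.012  0.001 -1.   ] yhead -103.4 q [-19.9  10.   -3.4  -0.3 -76.   96.6] F [-0.1  0.5  0.1] M [0.   0.03 0.03] open 0.0877
stand (array([ 0.45473524, -0.37514645]), 1059, array([0.0278, 0.0387, 0.041 ]), np.float64(0.0446))
0.06 210 [ 0.4602 -0.3733] [ 0.4463 -0.3843] [ 0.4662 -0.3608]
0.08 78 [ 0.4612 -0.3737] [ 0.4544 -0.3814] [ 0.4633 -0.3649]
0.1 90 [ 0.4612 -0.3741] [ 0.4546 -0.3814] [ 0.4631 -0.3652]
0.12 105 [ 0.4612 -0.3736] [ 0.4548 -0.3814] [ 0.4632 -0.3641]
0.14 124 [ 0.4612 -0.3737] [ 0.4543 -0.3815] [ 0.4632 -0.3647]
0.16 260 [ 0.4593 -0.3736] [ 0.4467 -0.3815] [ 0.4632 -0.3638]
0.18 347 [ 0.4545 -0.3726] [ 0.4467 -0.3797] [ 0.4616 -0.3652]
lin [-0.12 -0.06 -2.88] rot [-0.01  0.14  0.  ]
```

View pics/w2.png

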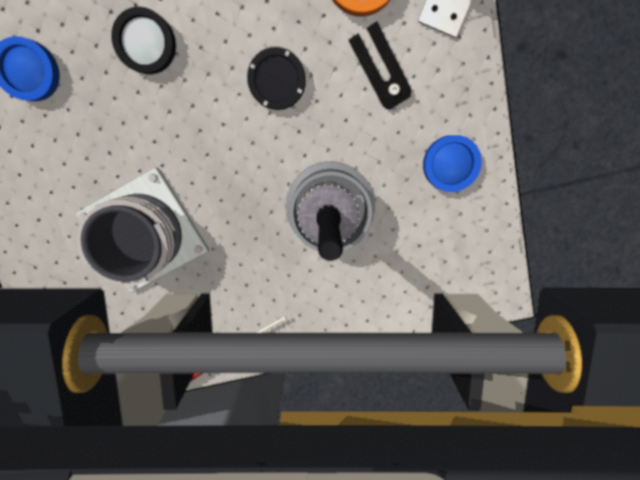

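```bash
python3 -m crank '[{"linear":[-0.12,-0.06,-0.5],"rot":[0,0.14,0],"hand":1},{"linear":[0,0,-0.6],"rot":[0,0,0],"hand":1},{"linear":[0,0,-0.5],"rot":[0,0,0],"hand":1},{"linear":[0,0,0],"rot":[0,0,0],"hand":1}]'
python3 - <<'E'
from h import *
st();to([.454,-.373,.132])
E
```

```text
clock: 3.78
tool_pos: [0.4577, -0.3703, 0.214]
orientation: [170.8, 89.4, -22.3]
force: [0.3, 0.1, 0.3]
opening: 0.0875
t 3.77 p [ 0.4577 -0.3703  0.214 ] xax [ 0.01  -0.004 -1.   ] yhead -103.0 q [-19.9  12.6 -12.1   0.  -64.6  96.9] F [0.3 0.1 0.3] M [-0.04  0.03  0.  ] open 0.0875
lin [-0.06 -0.04 -1.37] rot [ 0.05  0.11 -0.  ]
```

```bash
python3 -m crank '[{"linear":[-0.08,-0.05,-0.5],"rot":[0.05,0.13,0],"hand":1},{"linear":[0,0,-0.5],"rot":[0,0,0],"hand":1},{"linear":[0,0,-0.3],"rot":[0,0,0],"hand":1},{"linear":[0,0,0],"rot":[0,0,0],"hand":1}]'
python3 - <<'E'
from h import *
st();to([.454,-.373,.132])
E
```

```text
clock: 4.28
tool_pos: [0.459, -0.3741, 0.1449]
orientation: [159.8, 89.2, -32.9]
force: [-0.2, -0.7, 0.7]
opening: 0.0875
t 4.28 p [ 0.459  -0.3741  0.1449] xax [ 0.011 -0.007 -1.   ] yhead -102.7 q [-20.2  16.1 -17.2   0.2 -56.   97.3] F [-0.2 -0.7  0.7] M [0.   0.01 0.02] open 0.0875
lin [-0.08  0.02 -0.22] rot [ 0.08  0.13 -0.  ]
```

```bash
python3 -m crank '[{"linear":[-0.12,0.02,-0.22],"rot":[0.08,0.16,0],"hand":1},{"linear":[-0.04,0,0],"rot":[0,0,0],"hand":1},{"linear":[0,0,0],"rot":[0,0,0],"hand":0},{"linear":[0,0,0],"rot":[0,0,0],"hand":0},{"linear":[0,0,0],"rot":[0,0,0],"hand":0},{"linear":[0,0,0],"rot":[0,0,0],"hand":0},{"linear":[0,0,0],"rot":[0,0,0],"hand":0},{"linear":[0,0,0],"rot":[0,0,0],"hand":0}]'
python3 - <<'E'
from h import *
st();to([.454,-.373,.132])
E
```

```text
clock: 5.28
tool_pos: [0.4515, -0.3738, 0.1361]
orientation: [141.7, 89.8, -51.0]
force: [0.4, 0.5, -0.4]
opening: 0.0331
t 5.28 p [ 0.4515 -0.3738  0.1361] xax [ 0.003 -0.003 -1.   ] yhead -102.7 q [-20.4  16.4 -18.1   0.1 -55.4  97.7] F [ 0.4  0.5 -0.4] M [-0.01  0.06  0.02] open 0.0331
lin [ 0.04  0.01 -0.07] rot [ 0.04  0.03 -0.  ]
```

```bash
python3 -m crank '[{"linear":[0.03,0,0],"rot":[0,0,0],"hand":0},{"linear":[0,0,0],"rot":[0,0,0],"hand":0},{"linear":[0,0,0],"rot":[0,0,0],"hand":0},{"linear":[0,0,0],"rot":[0,0,0],"hand":0}]'
python3 - <<'E'
from h import *
st()
E
```

```text
clock: 5.78
tool_pos: [0.4535, -0.3738, 0.136]
orientation: [141.0, 89.8, -51.6]
force: [-0.5, -0.4, -0.1]
opening: 0.0175
t 5.78 p [ 0.4535 -0.3738  0.136 ] xax [ 0.002 -0.003 -1.   ] yhead -102.7 q [-20.4  16.5 -17.9   0.1 -55.4  97.6] F [-0.5 -0.4 -0.1] M [-0.    0.01  0.01] open 0.0175
```

```bash
python3 -m crank '[{"linear":[0,0,0.2],"rot":[0,0,0],"hand":0},{"linear":[0,0,0.5],"rot":[0,0,0],"hand":0},{"linear":[0,0,0.6],"rot":[0,0,0],"hand":0},{"linear":[0,0,0.5],"rot":[0,0,0],"hand":0},{"linear":[0,0,0.2],"rot":[0,0,0],"hand":0},{"linear":[0.1,0.4,0],"rot":[0,0,0],"hand":0},{"linear":[0.1,0.6,0],"rot":[0,0,0],"hand":0},{"linear":[0.1,0.6,0],"rot":[0,0,0],"hand":0},{"linear":[0.1,0.6,0],"rot":[0,0,0],"hand":0},{"linear":[0,0.6,0],"rot":[0,0,0],"hand":0},{"linear":[0,0.3,0],"rot":[0,0,0],"hand":0},{"linear":[0,0,0],"rot":[0,0,0],"hand":0},{"linear":[0,0,0],"rot":[0,0,0],"hand":0}]'
python3 - <<'E'
from h import *
o=st();to([.4745,-.171,.15],None);s=snap('wrist');save(s,'pics/w3.png');P=cloud(s,o);print('rim',ringfit(P,(.4745,-.171),.058,.065,.045,.032,.038))
E
```

```text
clock: 7.4
tool_pos: [0.4738, -0.1814, 0.2587]
orientation: [13.6, 89.8, -179.2]
force: [0.4, 0.2, -1.5]
opening: 0.0177
t 7.4 p [ 0.4738 -0.1814  0.2587] xax [-0.004 -0.    -1.   ] yhead -102.8 q [  1.3   3.5 -17.   -0.  -69.7  76. ] F [ 0.4  0.2 -1.5] M [-0.01  0.01 -0.04] open 0.0177
lin [ 0.01  0.17 -1.81] rot [ 0.   -0.04  0.  ]
rim (array([ 0.47669281, -0.17028303]), 1136, array([0.031 , 0.0347, 0.0412]), np.float64(0.0611))
```

View pics/w3.png

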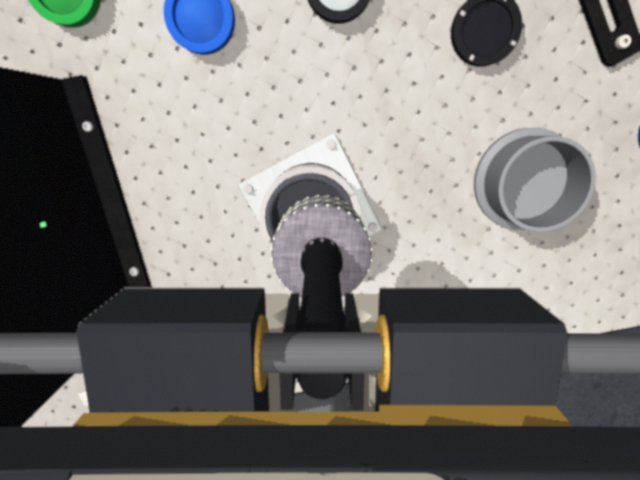

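```bash
python3 -m crank '[{"linear":[0.02,0.18,-0.3],"rot":[0,-0.04,0],"hand":0},{"linear":[0,0,-0.3],"rot":[0,0,0],"hand":0},{"linear":[0,0,0],"rot":[0,0,0],"hand":0}]'
python3 - <<'E'
from h import *
o=st();to([.475,-.1705,.138],None)
E
```

```text
clock: 7.82
tool_pos: [0.4749, -0.1728, 0.2216]
orientation: [44.8, 90.0, -148.2]
force: [0.6, -0.3, -1.1]
opening: 0.0172
t 7.83 p [ 0.4749 -0.1728  0.2216] xax [-0. -0. -1.] yhead -103.0 q [  2.3   4.7 -20.7   0.  -64.6  74.7] F [ 0.6 -0.3 -1.1] M [-0.05  0.03 -0.02] open 0.0172
lin [ 0.    0.04 -1.39] rot [ 0.   -0.01  0.  ]
```

```bash
python3 -m crank '[{"linear":[0,0.04,-0.35],"rot":[0,0,0],"hand":0},{"linear":[0,0,-0.35],"rot":[0,0,0],"hand":0},{"linear":[0,0,-0.3],"rot":[0,0,0],"hand":0},{"linear":[0,0,-0.1],"rot":[0,0,0],"hand":0}]'
python3 - <<'E'
from h import *
o=st();to([.475,-.1705,.138],None)
E
```

```text
clock: 8.32
tool_pos: [0.4769, -0.173, 0.1573]
orientation: [168.5, 89.8, -24.7]
force: [-1.2, -0.9, -1.3]
opening: 0.0177
t 8.32 p [ 0.4769 -0.173   0.1573] xax [ 0.004 -0.002 -1.   ] yhead -103.2 q [  2.4   8.  -26.1   0.1 -55.7  74.4] F [-1.2 -0.9 -1.3] M [0.01 0.07 0.02] open 0.0177
lin [-0.03  0.04 -0.32] rot [ 0.02  0.04 -0.  ]
```

```bash
python3 -m crank '[{"linear":[-0.03,0.04,-0.2],"rot":[0,0,0],"hand":0},{"linear":[0,0,-0.1],"rot":[0,0,0],"hand":0},{"linear":[0,0,-0.05],"rot":[0,0,0],"hand":0},{"linear":[0,0,0],"rot":[0,0,0],"hand":0}]'
python3 - <<'E'
from h import *
o=st();to([.475,-.1705,.138],None)
E
```

```text
clock: 8.82
tool_pos: [0.4775, -0.1715, 0.1385]
orientation: [172.2, 89.5, -20.9]
force: [-0.7, -0.4, -0.6]
opening: 0.0176
t 8.82 p [ 0.4775 -0.1715  0.1385] xax [ 0.009 -0.003 -1.   ] yhead -103.1 q [  2.6   9.  -27.8   0.3 -52.8  74.1] F [-0.7 -0.4 -0.6] M [0.   0.   0.02] open 0.0176
lin [-0.04  0.02 -0.01] rot [ 0.04  0.1  -0.  ]
```

```bash
python3 -m crank '[{"linear":[-0.03,0.02,-0.06],"rot":[0.04,0.1,0],"hand":0},{"linear":[0,0,-0.05],"rot":[0,0,0],"hand":0},{"linear":[0,0,0],"rot":[0,0,0],"hand":0}]'
python3 - <<'E'
from h import *
o=st();to([.475,-.1705,.138],None)
E
```

```text
clock: 9.2
tool_pos: [0.4806, -0.1719, 0.1387]
orientation: [171.0, 89.4, -21.9]
force: [-0.3, 0.9, -2.0]
opening: 0.0175
t 9.2 p [ 0.4806 -0.1719  0.1387] xax [ 0.01  -0.004 -1.   ] yhead -102.9 q [  2.6   9.2 -27.5   0.3 -52.8  74.3] F [-0.3  0.9 -2. ] M [ 0.04  0.23 -0.07] open 0.0175
lin [-0.09  0.02 -0.01] rot [ 0.05  0.12 -0.  ]
```

```bash
python3 -m crank '[{"linear":[-0.06,0,0.2],"rot":[0,0.1,0],"hand":0},{"linear":[0,0,0.3],"rot":[0,0,0],"hand":0},{"linear":[0,0,0.25],"rot":[0,0,0],"hand":0},{"linear":[0,0,0],"rot":[0,0,0],"hand":0},{"linear":[0,0,0],"rot":[0,0,0],"hand":0}]'
python3 - <<'E'
from h import *
o=st();to([.475,-.1705,.138],None)
E
```

```text
clock: 9.82
tool_pos: [0.4761, -0.1715, 0.1838]
orientation: [89.1, 89.8, -103.8]
force: [0.2, -0.5, -1.8]
opening: 0.0174
t 9.82 p [ 0.4761 -0.1715  0.1838] xax [-0.001 -0.003 -1.   ] yhead -102.9 q [  2.6   6.5 -24.    0.2 -59.6  74.4] F [ 0.2 -0.5 -1.8] M [-0.01 -0.07 -0.01] open 0.0174
lin [-0.02  0.02 -0.76] rot [ 0.03 -0.01  0.  ]
```

```bash
python3 -m crank '[{"linear":[-0.03,0.01,-0.3],"rot":[0,0.03,0],"hand":0},{"linear":[-0.02,0,-0.3],"rot":[0,0.03,0],"hand":0},{"linear":[-0.02,0,-0.15],"rot":[0,0.03,0],"hand":0},{"linear":[0,0,-0.08],"rot":[0,0.03,0],"hand":0},{"linear":[0,0,-0.05],"rot":[0,0,0],"hand":0},{"linear":[0,0,-0.03],"rot":[0,0,0],"hand":0},{"linear":[0,0,0],"rot":[0,0,0],"hand":0}]'
python3 - <<'E'
from h import *
o=st();to([.475,-.1705,.138],None)
E
```

```text
clock: 10.7
tool_pos: [0.478, -0.1725, 0.1368]
orientation: [111.3, 89.5, -81.3]
force: [-0.5, 0.6, -1.2]
opening: 0.0176
t 10.7 p [ 0.478  -0.1725  0.1368] xax [ 0.001 -0.008 -1.   ] yhead -102.6 q [  2.7   9.3 -27.7   0.6 -52.9  74.3] F [-0.5  0.6 -1.2] M [ 0.04 -0.04 -0.1 ] open 0.0176
lin [-0.05  0.03  0.02] rot [ 0.1   0.01 -0.  ]
```

```bash
python3 -m crank '[{"linear":[0,0,0],"rot":[0,0,0],"hand":0},{"linear":[0,0,0.3],"rot":[0.08,0,0],"hand":0},{"linear":[0,0,0.5],"rot":[0,0,0],"hand":0},{"linear":[0,0,0.5],"rot":[0,0,0],"hand":0},{"linear":[0,0,0.3],"rot":[0,0,0],"hand":0},{"linear":[0,0,0],"rot":[0,0,0],"hand":0},{"linear":[0,-0.4,0],"rot":[0,0,0],"hand":0},{"linear":[-0.05,-0.6,0],"rot":[0,0,0],"hand":0},{"linear":[-0.05,-0.6,0],"rot":[0,0,0],"hand":0},{"linear":[-0.1,-0.6,0],"rot":[0,0,0],"hand":0},{"linear":[-0.1,-0.6,0],"rot":[0,0,0],"hand":0},{"linear":[-0.05,-0.4,0],"rot":[0,0,0],"hand":0},{"linear":[0,0,0],"rot":[0,0,0],"hand":0},{"linear":[0,0,0],"rot":[0,0,0],"hand":0}]'
python3 - <<'E'
from h import *
o=st();to([.4547,-.3752,.136],None);s=snap('wrist');save(s,'pics/w4.png');P=cloud(s,o)
print('stand',ringfit(P,(.455,-.376),.040,.048,.048,.037,.0405))
E
```

```text
clock: 12.45
tool_pos: [0.4511, -0.3678, 0.2195]
orientation: [-7.6, 88.9, 159.8]
force: [-0.2, -0.8, -1.2]
opening: 0.0176
t 12.45 p [ 0.4511 -0.3678  0.2195] xax [-0.018  0.006 -1.   ] yhead -102.7 q [-19.9  12.8 -11.2  -0.  -67.1  97.3] F [-0.2 -0.8 -1.2] M [-0.07 -0.06 -0.04] open 0.0176
lin [ 0.06 -0.12 -1.39] rot [-0.07 -0.2  -0.  ]
stand (array([ 0.45546171, -0.37543699]), 1123, array([0.0368, 0.0387, 0.0406]), np.float64(0.0446))
```

View pics/w4.png

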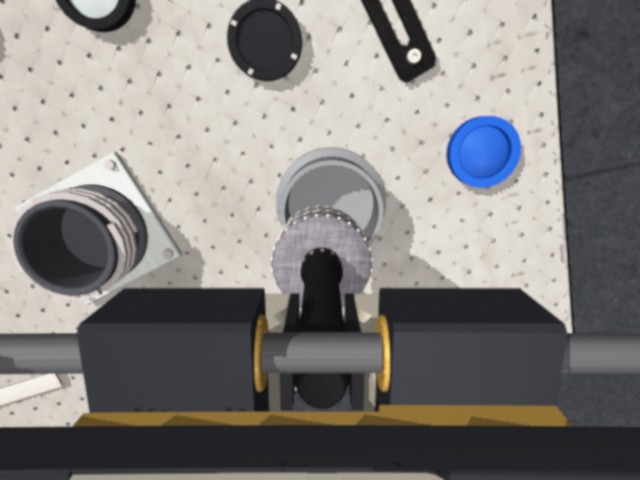

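```bash
python3 -m crank '[{"linear":[0.06,-0.13,0],"rot":[-0.07,-0.2,0],"hand":0},{"linear":[0,0,-0.25],"rot":[0,0,0],"hand":0},{"linear":[0,0,-0.2],"rot":[0,0,0],"hand":0},{"linear":[0,0,0],"rot":[0,0,0],"hand":0}]'
python3 - <<'E'
from h import *
o=st();to([.4552,-.3753,.136],None)
E
```

```text
clock: 13.0
tool_pos: [0.4552, -0.3739, 0.19]
orientation: [-123.3, 89.9, 44.2]
force: [0.3, 0.1, -0.9]
opening: 0.0173
t 13.0 p [ 0.4552 -0.3739  0.19  ] xax [ 0.001  0.001 -1.   ] yhead -102.5 q [-20.4  14.  -13.5  -0.1 -62.5  98. ] F [ 0.3  0.1 -0.9] M [ 0.02 -0.01 -0.01] open 0.0173
lin [ 0.   -0.02 -0.9 ] rot [-0.01  0.01  0.  ]
```

```bash
python3 -m crank '[{"linear":[-0.02,-0.02,-0.3],"rot":[0,0.03,0],"hand":0},{"linear":[-0.02,0,-0.3],"rot":[0,0.03,0],"hand":0},{"linear":[-0.02,0,-0.15],"rot":[0,0.03,0],"hand":0},{"linear":[0,0,-0.05],"rot":[0,0,0],"hand":0},{"linear":[0,0,0],"rot":[0,0,0],"hand":0}]'
python3 - <<'E'
from h import *
o=st();to([.4552,-.3753,.136],None)
E
```

```text
clock: 13.62
tool_pos: [0.4524, -0.3754, 0.1391]
orientation: [13.9, 89.7, -178.6]
force: [0.6, -0.1, -1.6]
opening: 0.0173
t 13.62 p [ 0.4524 -0.3754  0.1391] xax [-0.006 -0.    -1.   ] yhead -102.5 q [-20.6  16.6 -17.2   0.2 -56.4  98. ] F [ 0.6 -0.1 -1.6] M [-0.01 -0.32 -0.04] open 0.0173
lin [ 0.05  0.   -0.05] rot [ 0.   -0.07  0.  ]
```

```bash
python3 -m crank '[{"linear":[0.05,0,-0.06],"rot":[0,-0.07,0],"hand":0},{"linear":[0,0,-0.04],"rot":[0,0,0],"hand":0},{"linear":[0,0,-0.03],"rot":[0,0,0],"hand":0},{"linear":[0,0,0],"rot":[0,0,0],"hand":0}]'
python3 - <<'E'
from h import *
o=st();to([.4552,-.3753,.136],None)
E
```

```text
clock: 14.12
tool_pos: [0.4564, -0.3763, 0.135]
orientation: [153.0, 89.7, -39.4]
force: [-0.3, -0.1, -1.0]
opening: 0.0175
t 14.12 p [ 0.4564 -0.3763  0.135 ] xax [ 0.003 -0.003 -1.   ] yhead -102.4 q [-20.5  16.9 -17.5   0.1 -55.4  98.1] F [-0.3 -0.1 -1. ] M [ 0.01 -0.02 -0.01] open 0.0175
lin [-0.02  0.02  0.02] rot [ 0.03  0.04 -0.  ]
```

```bash
python3 -m crank '[{"linear":[0,0,-0.05],"rot":[0,0,0],"hand":0},{"linear":[0,0,0],"rot":[0,0,0],"hand":0},{"linear":[0,0,0],"rot":[0,0,0],"hand":0.6},{"linear":[0,0,0],"rot":[0,0,0],"hand":1},{"linear":[0,0,0],"rot":[0,0,0],"hand":1},{"linear":[0,0,0],"rot":[0,0,0],"hand":1},{"linear":[0,0,0],"rot":[0,0,0],"hand":1},{"linear":[0,0,0],"rot":[0,0,0],"hand":1},{"linear":[0,0,0],"rot":[0,0,0],"hand":1}]'
python3 - <<'E'
from h import *
o=st()
E
```

```text
clock: 15.25
tool_pos: [0.457, -0.3773, 0.1337]
orientation: [147.6, 89.6, -44.8]
force: [-0.1, 0.2, -0.0]
opening: 0.0819
t 15.25 p [ 0.457  -0.3773  0.1337] xax [ 0.005 -0.005 -1.   ] yhead -102.4 q [-20.5  17.  -17.6   0.2 -55.1  98.1] F [-0.1  0.2 -0. ] M [ 0.    0.09 -0.  ] open 0.0819
```

Up, then toward the lens for a close view.

```bash
python3 -m crank '[{"linear":[0,0,0.5],"rot":[0.07,0.05,0],"hand":1},{"linear":[0,0,0.8],"rot":[0,0,0],"hand":1},{"linear":[0,0,0.8],"rot":[0,0,0],"hand":1},{"linear":[0,0,0.5],"rot":[0,0,0],"hand":1},{"linear":[0.5,0.4,0],"rot":[0,0,0],"hand":1},{"linear":[0.7,0.5,0],"rot":[0,0,0],"hand":1},{"linear":[0.7,0.6,0],"rot":[0,0,0],"hand":1},{"linear":[0.4,0.4,0],"rot":[0,0,0],"hand":1},{"linear":[0,0,0],"rot":[0,0,0],"hand":1},{"linear":[0,0,0],"rot":[0,0,0],"hand":1}]'
python3 - <<'E'
from h import *
o=st();s=snap('wrist');save(s,'pics/w5.png');s=snap('top');save(s,'pics/top5.png')
to([.652,-.238,.2])
E
```

```text
clock: 16.5
tool_pos: [0.5969, -0.2595, 0.2953]
orientation: [-112.4, 89.9, 55.2]
force: [0.3, -0.3, 0.7]
opening: 0.0878
t 16.5 p [ 0.5969 -0.2595  0.2953] xax [ 0.001  0.001 -1.   ] yhead -102.5 q [ -6.4  16.4   3.6  -0.1 -77.2  84. ] F [ 0.3 -0.3  0.7] M [-0.06  0.04 -0.01] open 0.0878
lin [ 0.92  0.37 -1.59] rot [-0.02  0.01  0.  ]
```

View pics/w5.png

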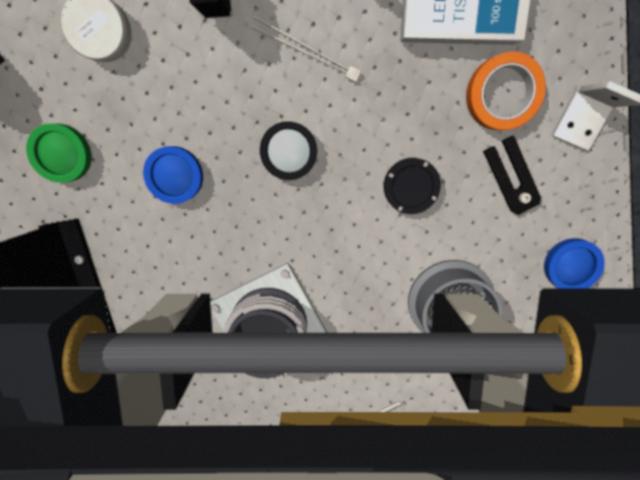

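View pics/top5.png

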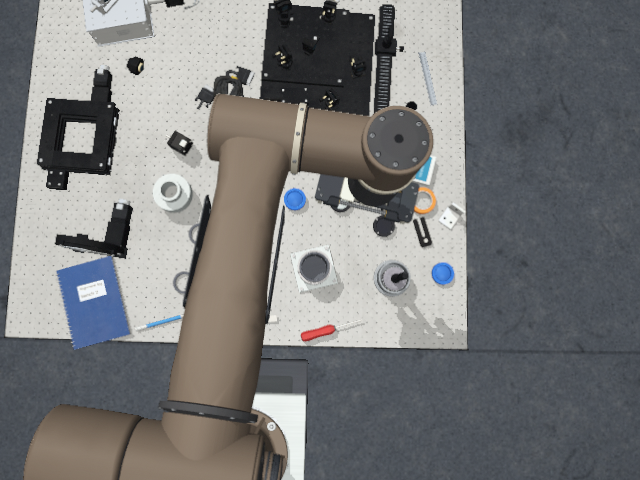

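```bash
cat >> h.py <<'E'
def find(s,o,uv,w,th,z,name=None,rr=None):
    g=cv2.cvtColor(s['image'],cv2.COLOR_RGB2GRAY);m=np.zeros_like(g)
    u,v=uv;m[max(0,v-w):v+w,max(0,u-w):u+w]=(g<th)[max(0,v-w):v+w,max(0,u-w):u+w]
    n,l,stt,_=cv2.connectedComponentsWithStats(m)
    k=1+np.argmax(stt[1:,4]);m=(l==k)
    (x,e),c=outer(s,m,z,rr,o)
    print(name,x.round(4),'rms',e.round(4),'px',c.mean(0).round(0),flush=True)
    return x
E
python3 - <<'E'
from h import *
o=st();s=snap('wrist')
find(s,o,(289,150),36,70,.014,'lens');find(s,o,(412,185),36,70,.012,'filter')
E
```

```text
t 16.6 p [ 0.5966 -0.2599  0.2955] xax [ 0.001  0.001 -1.   ] yhead -102.5 q [ -6.5  16.4   3.6  -0.1 -77.2  84. ] F [ 0.9 -0.3 -0.4] M [-0.03 -0.05  0.02] open 0.0876
lens [ 0.654  -0.2368  0.0278] rms 0.0003 px [288. 150.]
filter [ 0.5925 -0.3519  0.0278] rms 0.0018 px [412. 186.]
```

```bash
python3 -m crank '[{"linear":[0.5,0.2,-0.3],"rot":[0,0,0],"hand":1},{"linear":[0.5,0.2,-0.6],"rot":[0,0,0],"hand":1},{"linear":[0,0,-0.8],"rot":[0,0,0],"hand":1},{"linear":[0,0,-0.8],"rot":[0,0,0],"hand":1},{"linear":[0,0,-0.6],"rot":[0,0,0],"hand":1},{"linear":[0,0,0],"rot":[0,0,0],"hand":1},{"linear":[0,0,0],"rot":[0,0,0],"hand":1}]'
python3 - <<'E'
from h import *
o=st();to([.654,-.237,.007]);s=snap('wrist');save(s,'pics/w6.png')
E
```

```text
clock: 17.52
tool_pos: [0.6556, -0.2421, 0.1103]
orientation: [-173.8, 89.5, -6.8]
force: [0.4, -0.4, -0.0]
opening: 0.0879
t 17.52 p [ 0.6556 -0.2421  0.1103] xax [ 0.009 -0.001 -1.   ] yhead -103.0 q [ -4.3  27.2  -4.8   0.  -57.5  81.3] F [ 0.4 -0.4 -0. ] M [-0.05 -0.04  0.01] open 0.0879
lin [-0.03  0.09 -1.72] rot [0.01 0.11 0.  ]
```

View pics/w6.png

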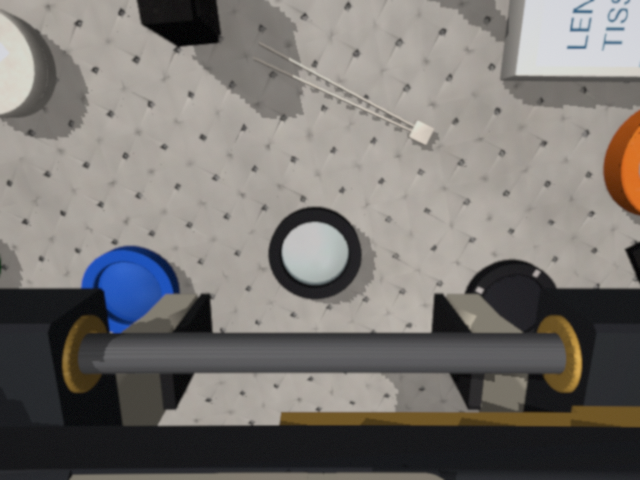

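Run:
```python
from h import *
o=st();s=snap('wrist');x=find(s,o,(315,252),55,70,.014,'lens')
to([x[0],x[1],.007])
```

```text
t 17.57 p [ 0.6555 -0.242   0.1103] xax [ 0.009 -0.001 -1.   ] yhead -103.0 q [ -4.3  27.2  -4.8   0.  -57.5  81.3] F [-0.1  0.6 -0.4] M [-0.04  0.04  0.03] open 0.0877
lens [ 0.6551 -0.237   0.0286] rms 0.0004 px [315. 253.]
lin [-0.01  0.08 -1.72] rot [0.01 0.11 0.  ]
```

```bash
python3 -m crank '[{"linear":[-0.02,0.09,-0.5],"rot":[0.01,0.14,0],"hand":1},{"linear":[-0.02,0,-0.5],"rot":[0,0.03,0],"hand":1},{"linear":[-0.02,0,-0.3],"rot":[0,0.02,0],"hand":1},{"linear":[0,0,0],"rot":[0,0,0],"hand":1},{"linear":[0,0,0],"rot":[0,0,0],"hand":1}]'
python3 - <<'E'
from h import *
o=st();to([.6551,-.237,.007])
E
```

```text
clock: 18.25
tool_pos: [0.6573, -0.2376, 0.0402]
orientation: [174.6, 89.6, -18.3]
force: [0.8, 0.1, 0.2]
opening: 0.0879
t 18.25 p [ 0.6573 -0.2376  0.0402] xax [ 0.007 -0.002 -1.   ] yhead -102.9 q [ -3.9  31.2  -8.4   0.1 -50.   80.8] F [0.8 0.1 0.2] M [ 0.04  0.01 -0.  ] open 0.0879
lin [-0.04  0.01 -0.55] rot [ 0.03  0.08 -0.  ]
```

```bash
python3 -m crank '[{"linear":[-0.06,0.02,-0.3],"rot":[0.03,0.1,0],"hand":1},{"linear":[-0.02,0,-0.18],"rot":[0,0.02,0],"hand":1},{"linear":[0,0,0],"rot":[0,0,0],"hand":1},{"linear":[0,0,0],"rot":[0,0,0],"hand":1}]'
python3 - <<'E'
from h import *
o=st();to([.6551,-.237,.007])
E
```

```text
clock: 18.75
tool_pos: [0.6532, -0.2365, 0.0114]
orientation: [11.4, 89.9, 178.4]
force: [1.3, -0.4, 0.7]
opening: 0.0874
t 18.75 p [ 0.6532 -0.2365  0.0114] xax [-0.001  0.    -1.   ] yhead -102.9 q [ -3.9  33.   -9.7   0.  -47.4  80.9] F [ 1.3 -0.4  0.7] M [-0.01 -0.03  0.01] open 0.0874
lin [ 0.03 -0.01 -0.07] rot [-0.   -0.02  0.  ]
```

```bash
python3 -m crank '[{"linear":[0.03,-0.01,-0.07],"rot":[0,0,0],"hand":0.75},{"linear":[0,0,0],"rot":[0,0,0],"hand":0.6},{"linear":[0,0,0],"rot":[0,0,0],"hand":0.6},{"linear":[0,0,0],"rot":[0,0,0],"hand":0.6},{"linear":[0,0,0],"rot":[0,0,0],"hand":0.6},{"linear":[0,0,0],"rot":[0,0,0],"hand":0.6},{"linear":[0,0,0],"rot":[0,0,0],"hand":0.6}]'
python3 - <<'E'
from h import *
o=st();to([.6551,-.237,.007])
E
```

```text
clock: 19.62
tool_pos: [0.6556, -0.2372, 0.0076]
orientation: [35.9, 90.0, -157.0]
force: [0.8, -0.8, -0.4]
opening: 0.0566
t 19.62 p [ 0.6556 -0.2372  0.0076] xax [-0. -0. -1.] yhead -102.9 q [ -3.9  33.4  -9.5   0.  -47.1  81. ] F [ 0.8 -0.8 -0.4] M [-0.07 -0.01 -0.  ] open 0.0566
lin [-0.01  0.   -0.01] rot [ 0. -0.  0.]
```

```bash
python3 -m crank '[{"linear":[0,0,0],"rot":[0,0,0],"hand":0.8},{"linear":[0,0,0],"rot":[0,0,0],"hand":0.8},{"linear":[0,0,0],"rot":[0,0,-0.5],"hand":0.8},{"linear":[0,0,0],"rot":[0,0,-1],"hand":0.8},{"linear":[0,0,0],"rot":[0,0,-1],"hand":0.8},{"linear":[0,0,0],"rot":[0,0,-1],"hand":0.8},{"linear":[0,0,0],"rot":[0,0,-1],"hand":0.8},{"linear":[0,0,0],"rot":[0,0,-1],"hand":0.8},{"linear":[0,0,0],"rot":[0,0,-1],"hand":0.8},{"linear":[0,0,0],"rot":[0,0,-1],"hand":0.8},{"linear":[0,0,0],"rot":[0,0,-1],"hand":0.8},{"linear":[0,0,0],"rot":[0,0,-1],"hand":0.8},{"linear":[0,0,0],"rot":[0,0,-1],"hand":0.8},{"linear":[0,0,0],"rot":[0,0,-1],"hand":0.8},{"linear":[0,0,0],"rot":[0,0,-1],"hand":0.8},{"linear":[0,0,0],"rot":[0,0,-1],"hand":0.8},{"linear":[0,0,0],"rot":[0,0,-1],"hand":0.8},{"linear":[0,0,0],"rot":[0,0,-1],"hand":0.8},{"linear":[0,0,0],"rot":[0,0,-1],"hand":0.8},{"linear":[0,0,0],"rot":[0,0,-1],"hand":0.8}]'
python3 - <<'E'
from h import *
o=st();to([.6556,-.2372,.007],167)
E
```

```text
clock: 22.12
tool_pos: [0.6569, -0.2374, 0.0094]
orientation: [-139.3, 89.9, -62.6]
force: [0.2, -0.3, 0.1]
opening: 0.0703
t 22.12 p [ 0.6569 -0.2374  0.0094] xax [ 0.001 -0.002 -1.   ] yhead 166.7 q [ -3.9  33.3  -9.4   0.1 -47.2  -9.5] F [ 0.2 -0.3  0.1] M [ 0.07 -0.07 -0.  ] open 0.0703
lin [-0.02  0.   -0.04] rot [0.02 0.01 0.06]
```

```bash
python3 -m crank '[{"linear":[-0.02,0,-0.05],"rot":[0,0,0],"hand":0.8},{"linear":[0,0,0],"rot":[0,0,0],"hand":0.5},{"linear":[0,0,0],"rot":[0,0,0],"hand":0.5},{"linear":[0,0,0],"rot":[0,0,0],"hand":0.5},{"linear":[0,0,0],"rot":[0,0,0],"hand":0.5},{"linear":[0,0,0],"rot":[0,0,0],"hand":0.5},{"linear":[0,0,0],"rot":[0,0,0],"hand":0.4}]'
python3 - <<'E'
from h import *
o=st()
E
python3 -m crank '[{"linear":[0,0,0.2],"rot":[0,0,0],"hand":0.3},{"linear":[0,0,0.5],"rot":[0,0,0],"hand":0.3},{"linear":[0,0,0.6],"rot":[0,0,0],"hand":0.3},{"linear":[0,0,0.6],"rot":[0,0,0],"hand":0.3},{"linear":[0,0,0.6],"rot":[0,0,0],"hand":0.3},{"linear":[0,0,0.4],"rot":[0,0,0],"hand":0.3},{"linear":[0,0,0],"rot":[0,0,0],"hand":0.3}]'
python3 - <<'E'
from h import *
o=st();s=snap('wrist');save(s,'pics/w7.png');to([.475,-.171,.2])
E
```

```text
clock: 23.0
tool_pos: [0.6556, -0.2375, 0.0063]
orientation: [-138.9, 89.9, -62.0]
force: [-0.9, -1.2, 0.1]
opening: 0.0567
t 23.0 p [ 0.6556 -0.2375  0.0063] xax [ 0.001 -0.002 -1.   ] yhead 167.0 q [ -3.9  33.4  -9.7   0.2 -46.8  -9.2] F [-0.9 -1.2  0.1] M [ 0.11 -0.   -0.02] open 0.0567
clock: 23.88
tool_pos: [0.6546, -0.2375, 0.1904]
orientation: [-119.0, 89.8, -42.0]
force: [-0.6, -1.4, -0.9]
opening: 0.0564
t 23.88 p [ 0.6546 -0.2375  0.1904] xax [ 0.003 -0.003 -1.   ] yhead 167.0 q [ -3.9  23.7   0.6   0.1 -66.7  -9.2] F [-0.6 -1.4 -0.9] M [ 0.11 -0.08  0.02] open 0.0564
lin [-2.98  1.11  0.18] rot [0.02 0.01 0.  ]
```

View pics/w7.png

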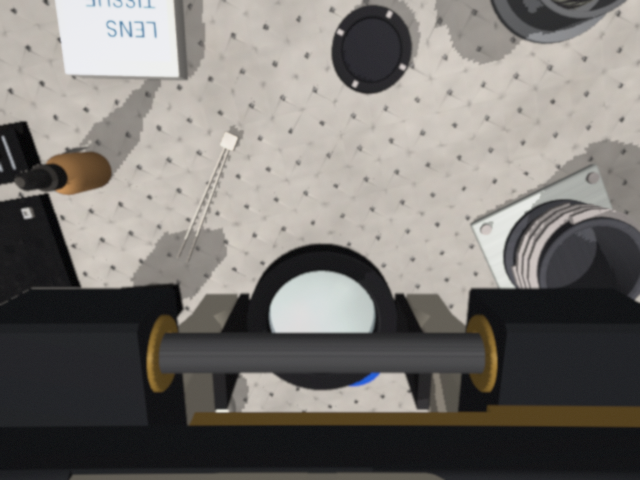

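```bash
python3 -m crank '[{"linear":[-0.5,0.4,0.1],"rot":[0,0,0],"hand":0.3},{"linear":[-0.7,0.5,0],"rot":[0,0,0],"hand":0.3},{"linear":[-0.7,0.5,0],"rot":[0,0,0],"hand":0.3},{"linear":[-0.7,0.5,0],"rot":[0,0,0],"hand":0.3},{"linear":[-0.5,0.4,0],"rot":[0,0,0],"hand":0.3},{"linear":[0,0,0],"rot":[0,0,0],"hand":0.3},{"linear":[0,0,0],"rot":[0,0,0],"hand":0.3},{"linear":[0,0,0],"rot":[0,0,0],"hand":0.3}]'
cat > bar.py <<'E'
from h import *
import sys
o=st();s=snap('wrist');save(s,sys.argv[1])
P=cloud(s,o);Q=P.reshape(-1,3)
print('rim',ringfit(P,(.4755,-.171),.058,.065,.045,.032,.038))
# rim mask -> inner boundary and outer boundary contours on plane
g=cv2.cvtColor(s['image'],cv2.COLOR_RGB2GRAY)
m=((P[:,:,2]>.055)&(P[:,:,2]<.066)&(np.hypot(P[:,:,0]-.4755,P[:,:,1]+.171)<.042)).astype(np.uint8)
m=cv2.morphologyEx(m,cv2.MORPH_CLOSE,np.ones((3,3),np.uint8))
cs,h=cv2.findContours(m,cv2.RETR_CCOMP,cv2.CHAIN_APPROX_NONE)
for c,hh in zip(cs,h[0]):
    if len(c)<60: continue
    X=plane(s,c[:,0,:],.061,o)[:,:2];x,e=fitc(X)
    print('inner' if hh[3]>=0 else 'outer',len(c),x.round(4),e.round(4),c[:,0].mean(0).round(0))
to([.4755,-.1705,.2])
E
python3 bar.py pics/w8.png
```

```text
clock: 24.92
tool_pos: [0.4575, -0.0964, 0.186]
orientation: [107.1, 89.3, -176.0]
force: [0.5, -0.6, -1.0]
opening: 0.0566
t 24.93 p [ 0.4575 -0.0964  0.186 ] xax [-0.012 -0.001 -1.   ] yhead 166.9 q [ 12.2   3.  -27.5  -0.1 -60.2 -25.3] F [ 0.5 -0.6 -1. ] M [ 0.1  -0.11 -0.03] open 0.0566
rim (array([ 0.47453284, -0.1707354 ]), 3724, array([0.0319, 0.0349, 0.041 ]), np.float64(0.0612))
outer 410 [ 0.4748 -0.1708  0.0396] 0.0017 [267. 129.]
inner 288 [ 0.4741 -0.1704  0.0314] 0.0002 [267. 133.]
lin [ 0.3  -1.23  0.23] rot [ 0.01 -0.14 -0.  ]
```

View pics/w8.png

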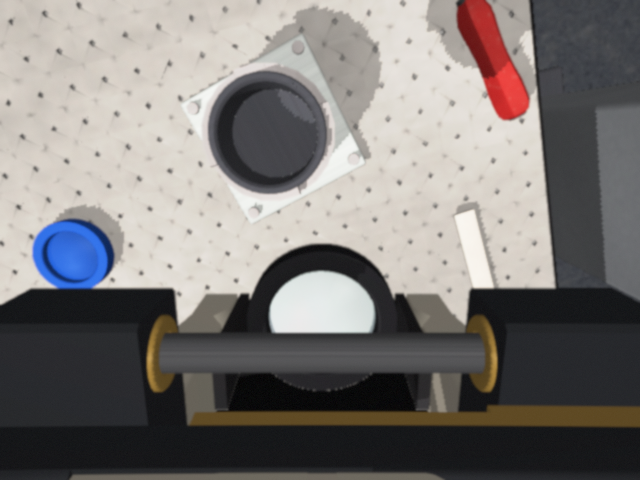

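```bash
python3 -m crank '[{"linear":[0.1,-0.4,0],"rot":[0.01,-0.14,0],"hand":0.3},{"linear":[0.1,-0.4,0],"rot":[0,0,0],"hand":0.3},{"linear":[0.08,-0.4,-0.1],"rot":[0,0,0],"hand":0.3},{"linear":[0,-0.05,-0.5],"rot":[0,0,0],"hand":0.3},{"linear":[0,0,-0.5],"rot":[0,0,0],"hand":0.3},{"linear":[0,0,0],"rot":[0,0,0],"hand":0.3},{"linear":[0,0,0],"rot":[0,0,0],"hand":0.3}]'
python3 - <<'E'
from h import *
o=st();to([.4745,-.1706,.07])
E
```

```text
clock: 25.85
tool_pos: [0.478, -0.1776, 0.1168]
orientation: [132.5, 89.8, -150.9]
force: [0.4, -0.0, -0.7]
opening: 0.0569
t 25.85 p [ 0.478  -0.1776  0.1168] xax [-0.002 -0.001 -1.   ] yhead 166.6 q [  1.8  11.  -28.4   0.1 -50.7 -15.2] F [ 0.4 -0.  -0.7] M [ 0.09 -0.08  0.01] open 0.0569
lin [-0.06  0.12 -0.78] rot [ 0.02 -0.03 -0.  ]
```

```bash
python3 -m crank '[{"linear":[-0.06,0.13,-0.3],"rot":[0.02,-0.03,0],"hand":0.3},{"linear":[-0.02,0,-0.3],"rot":[0,0,0],"hand":0.3},{"linear":[0,0,0],"rot":[0,0,0],"hand":0.3},{"linear":[0,0,0],"rot":[0,0,0],"hand":0.3}]'
python3 - <<'E'
from h import *
o=st();to([.4745,-.1706,.07])
E
```

```text
clock: 26.35
tool_pos: [0.4774, -0.1698, 0.0854]
orientation: [-79.0, 89.5, -2.4]
force: [-0.4, -0.2, 0.2]
opening: 0.0567
t 26.35 p [ 0.4774 -0.1698  0.0854] xax [ 0.008 -0.    -1.   ] yhead 166.7 q [  2.7  12.7 -31.3   0.1 -45.5 -16.1] F [-0.4 -0.2  0.2] M [ 0.07 -0.08  0.02] open 0.0567
lin [-0.05 -0.01 -0.26] rot [ 0.   0.1 -0. ]
```

```bash
python3 -m crank '[{"linear":[-0.06,-0.01,-0.2],"rot":[0,0.12,0],"hand":0.3},{"linear":[-0.02,0,0],"rot":[0,0,0],"hand":0.3},{"linear":[0,0,0],"rot":[0,0,0],"hand":0.3}]'
python3 - <<'E'
from h import *
o=st();to([.4745,-.1706,.07])
E
```

```text
clock: 26.72
tool_pos: [0.4734, -0.1705, 0.0742]
orientation: [163.5, 90.0, -119.8]
force: [0.3, 0.8, -1.0]
opening: 0.0567
t 26.73 p [ 0.4734 -0.1705  0.0742] xax [-0. -0. -1.] yhead 166.7 q [  2.6  13.6 -32.1   0.  -44.4 -16. ] F [ 0.3  0.8 -1. ] M [ 0.06 -0.05 -0.  ] open 0.0567
lin [ 0.02 -0.   -0.07] rot [ 0. -0. -0.]
```

```bash
python3 -m crank '[{"linear":[0.02,0,-0.1],"rot":[0,0,0],"hand":0.3},{"linear":[0,0,-0.06],"rot":[0,0,0],"hand":0.3},{"linear":[0,0,0],"rot":[0,0,0],"hand":0.3},{"linear":[0,0,0],"rot":[0,0,0],"hand":0.3}]'
python3 - <<'E'
from h import *
o=st();to([.4745,-.1706,.064])
E
```

```text
clock: 27.22
tool_pos: [0.4748, -0.1706, 0.0639]
orientation: [162.7, 90.0, -120.7]
force: [0.4, 0.7, -1.0]
opening: 0.057
t 27.23 p [ 0.4748 -0.1706  0.0639] xax [-0. -0. -1.] yhead 166.7 q [  2.6  14.5 -32.5   0.  -43.  -16. ] F [ 0.4  0.7 -1. ] M [ 0.16 -0.1   0.03] open 0.057
lin [-0. -0.  0.] rot [ 0.01 -0.   -0.  ]
```

```bash
python3 -m crank '[{"linear":[0,0,0],"rot":[0,0,0],"hand":1},{"linear":[0,0,0],"rot":[0,0,0],"hand":1},{"linear":[0,0,0],"rot":[0,0,0],"hand":1},{"linear":[0,0,0.4],"rot":[0,0,0],"hand":1},{"linear":[0,0.4,0.5],"rot":[0,0,0],"hand":1},{"linear":[0,0.5,0.6],"rot":[0,0,0],"hand":1},{"linear":[0,0.4,0.3],"rot":[0,0,0],"hand":1},{"linear":[0,0,0],"rot":[0,0,0],"hand":1},{"linear":[0,0,0],"rot":[0,0,0],"hand":1}]'; python3 bar.py pics/w9.png
```

```text
clock: 28.35
tool_pos: [0.4743, -0.0908, 0.1754]
orientation: [-44.4, 90.0, 32.3]
force: [0.2, 0.2, 0.5]
opening: 0.0877
t 28.35 p [ 0.4743 -0.0908  0.1754] xax [ 0.  0. -1.] yhead 166.6 q [ 12.6   4.7 -27.2  -0.  -58.1 -25.9] F [0.2 0.2 0.5] M [ 0.06 -0.04  0.03] open 0.0877
rim (array([ 0.4743768 , -0.17068934]), 4198, array([0.0317, 0.0349, 0.0413]), np.float64(0.0612))
outer 414 [ 0.4749 -0.1707  0.0397] 0.0017 [290. 115.]
inner 301 [ 0.4745 -0.1702  0.0314] 0.0002 [291. 116.]
lin [ 0.02 -1.32  0.41] rot [ 0. -0. -0.]
```

View pics/w9.png

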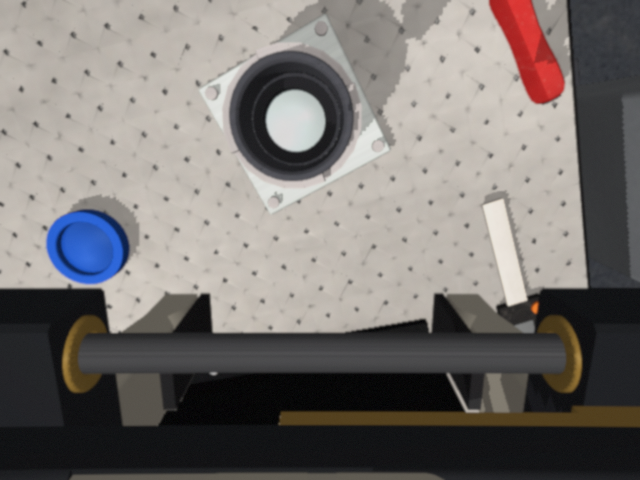

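Run:
```python
from h import *
o=st();s=snap('wrist');P=cloud(s,o);Q=P.reshape(-1,3)
q=Q[np.hypot(Q[:,0]-.4745,Q[:,1]+.1704)<.027]
for r0,r1 in [(0,.01),(.01,.02),(.02,.027)]:
    r=np.hypot(q[:,0]-.4745,q[:,1]+.1704);z=q[(r>=r0)&(r<r1)][:,2];print(r0,len(z),np.percentile(z,[5,50,95]).round(4))
r=np.hypot(q[:,0]-.4745,q[:,1]+.1704);w=q[(r>.022)&(q[:,2]<.03)];A=np.c_[w[:,:2]-w[:,:2].mean(0),np.ones(len(w))];print('plane',np.linalg.lstsq(A,w[:,2],rcond=None)[0].round(4))
d=np.load('w1.npy',allow_pickle=True).item();P=cloud(d['s'],d['o']);Q=P.reshape(-1,3)
q=Q[(Q[:,2]>.2)&(Q[:,2]<.236)&(abs(Q[:,1])<.1)&(Q[:,0]>.3)];print('screen top pts',len(q));
q=Q[(Q[:,2]>.05)&(Q[:,2]<.236)&(abs(Q[:,1])<.1)&(Q[:,0]>.38)]
print(len(q),q.min(0),q.max(0));
for x in np.arange(.4,.7,.04):
    w=q[abs(q[:,0]-x)<.02]
    if len(w):print(x.round(2),w[:,1].mean().round(4),np.ptp(w[:,1]).round(4),w[:,2].max().round(3))
s=snap('top');
```

```text
t 28.4 p [ 0.4743 -0.091   0.1753] xax [-0. -0. -1.] yhead 166.6 q [ 12.5   4.7 -27.2   0.  -58.1 -25.9] F [-0.7 -0.9  0.1] M [ 0.1  -0.07 -0.01] open 0.0875
0 673 [0.0201 0.0213 0.0226]
0.01 1942 [0.0165 0.0189 0.0211]
0.02 2340 [0.0163 0.0223 0.0237]
plane [-0.0012 -0.0006  0.0225]
screen top pts 7675
24860 [0.40982328 0.01680632 0.05002567] [0.63493652 0.03052076 0.23288007]
0.4 0.0267 0.0051 0.233
0.44 0.0256 0.0058 0.232
0.48 0.0239 0.0057 0.233
0.52 0.0222 0.0057 0.233
0.56 0.0204 0.0062 0.233
0.6 0.0188 0.0057 0.233
0.64 0.0176 0.0017 0.115
```

```bash
python3 -m crank '[{"linear":[0,0,0.4],"rot":[0,0,1],"hand":1},{"linear":[0,0,0.5],"rot":[0,0,1],"hand":1},{"linear":[0,0,0.5],"rot":[0,0,1],"hand":1},{"linear":[0,0,0.5],"rot":[0,0,1],"hand":1},{"linear":[0,0,0.5],"rot":[0,0,1],"hand":1},{"linear":[0,0,0.2],"rot":[0,0,1],"hand":1},{"linear":[0,0,0],"rot":[0,0,1],"hand":1},{"linear":[0,0.3,0],"rot":[0,0,1],"hand":1},{"linear":[0,0.3,0],"rot":[0,0,1],"hand":1},{"linear":[0,0.4,0],"rot":[0,0,1],"hand":1},{"linear":[0,0.4,0],"rot":[0,0,1],"hand":1},{"linear":[0,0.4,0],"rot":[0,0,1],"hand":1},{"linear":[0,0.4,0],"rot":[0,0,1],"hand":1},{"linear":[0,0.3,0],"rot":[0,0,1],"hand":1},{"linear":[0,0.3,0],"rot":[0,0,1],"hand":1},{"linear":[0,0.2,0],"rot":[0,0,1],"hand":1},{"linear":[0,0.2,0],"rot":[0,0,1],"hand":1},{"linear":[0,0,0],"rot":[0,0,1],"hand":1},{"linear":[0,0,0],"rot":[0,0,1],"hand":1},{"linear":[0,0,0],"rot":[0,0,1],"hand":1}]'
python3 - <<'E'
from h import *
st();to([.46,.09,.32],-35)
E
```

```text
clock: 31.0
tool_pos: [0.4703, 0.0947, 0.3182]
orientation: [74.6, 88.1, -106.7]
force: [0.2, 0.1, -0.3]
opening: 0.0877
t 31.0 p [0.4703 0.0947 0.3182] xax [-0.009 -0.031 -0.999] yhead -91.3 q [ 35.9  -0.5 -14.    1.2 -78.   52.6] F [ 0.2  0.1 -0.3] M [ 0.1  -0.05 -0.01] open 0.0877
lin [-0.17 -0.08  0.03] rot [ 0.38  0.08 11.25]
```

```bash
python3 -m crank '[{"linear":[0,0,0],"rot":[0.1,0,1],"hand":1},{"linear":[0,0,0],"rot":[0.1,0,1],"hand":1},{"linear":[0,0,0],"rot":[0.1,0,1],"hand":1},{"linear":[0,0,0],"rot":[0.05,0,1],"hand":1},{"linear":[0,0,0],"rot":[0.05,0,1],"hand":1},{"linear":[0,0,0],"rot":[0,0,1],"hand":1},{"linear":[0,0,0],"rot":[0,0,1],"hand":1},{"linear":[0,0,0],"rot":[0,0,1],"hand":1},{"linear":[0,0,0],"rot":[0,0,1],"hand":1},{"linear":[0,0,0],"rot":[0,0,1],"hand":1},{"linear":[0,0,0],"rot":[0,0,1],"hand":1},{"linear":[0,0,0],"rot":[0,0,0.4],"hand":1},{"linear":[0,0,0],"rot":[0,0,0],"hand":1},{"linear":[0,0,0],"rot":[0,0,0],"hand":1}]'
python3 - <<'E'
from h import *
o=st();to([.555,.1275,.1],-35);s=snap('wrist');save(s,'pics/w10.png')
E
```

```text
clock: 32.75
tool_pos: [0.4704, 0.0866, 0.3065]
orientation: [-10.8, 88.6, -134.0]
force: [-0.2, -0.3, -0.2]
opening: 0.0877
t 32.75 p [0.4704 0.0866 0.3065] xax [-0.017 -0.018 -1.   ] yhead -33.2 q [ 34.3  -0.2 -14.8   0.3 -76.8 112.4] F [-0.2 -0.3 -0.2] M [-0.02 -0.13  0.  ] open 0.0877
lin [ 1.41  0.68 -3.44] rot [ 0.2  -0.2  -0.37]
```

View pics/w10.png

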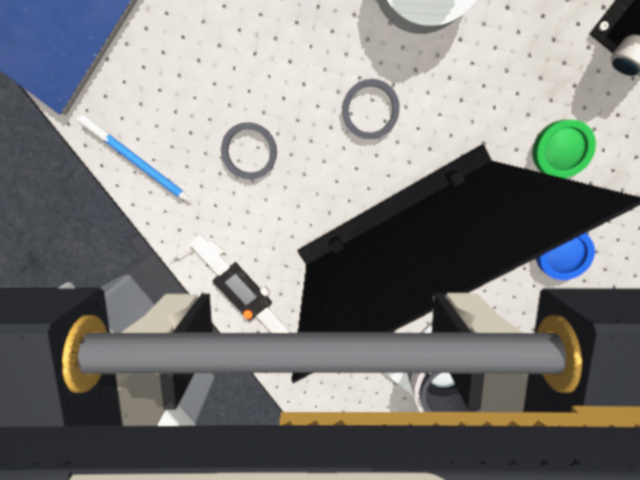

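Run:
```python
from h import *
o=st();s=snap('wrist')
find(s,o,(370,110),34,130,.008,'s1');find(s,o,(249,152),34,130,.008,'s2')
to([.555,.1275,.1],-33)
```

```text
t 32.8 p [0.4704 0.0866 0.3065] xax [-0.017 -0.018 -1.   ] yhead -33.2 q [ 34.3  -0.2 -14.8   0.3 -76.8 112.5] F [-0.4 -0.8  0.3] M [-0.01 -0.09 -0.  ] open 0.0875
s1 [0.556  0.1308 0.0277] rms 0.0003 px [370. 109.]
s2 [0.4292 0.1648 0.0278] rms 0.0004 px [249. 151.]
lin [ 1.41  0.68 -3.44] rot [ 0.2  -0.19  0.03]
```

```bash
python3 -m crank '[{"linear":[0.4,0.3,0],"rot":[0.2,-0.2,0],"hand":1},{"linear":[0.5,0.3,0],"rot":[0,0,0],"hand":1},{"linear":[0.5,0.2,-0.4],"rot":[0,0,0],"hand":1},{"linear":[0,0,-0.8],"rot":[0,0,0],"hand":1},{"linear":[0,0,-0.8],"rot":[0,0,0],"hand":1},{"linear":[0,0,-0.8],"rot":[0,0,0],"hand":1},{"linear":[0,0,-0.5],"rot":[0,0,0],"hand":1},{"linear":[0,0,0],"rot":[0,0,0],"hand":1},{"linear":[0,0,0],"rot":[0,0,0],"hand":1}]'
python3 - <<'E'
from h import *
o=st();s=snap('wrist');save(s,'pics/w11.png');to([.556,.131,.1])
E
```

```text
clock: 33.98
tool_pos: [0.5645, 0.1412, 0.1037]
orientation: [150.4, 89.3, 27.2]
force: [-0.2, 0.6, 0.1]
opening: 0.0877
t 33.98 p [0.5645 0.1412 0.1037] xax [ 0.01   0.005 -1.   ] yhead -33.2 q [ 3.330e+01  1.770e+01 -2.100e+01  1.000e-01 -5.060e+01  1.134e+02] F [-0.2  0.6  0.1] M [-0.04 -0.09 -0.  ] open 0.0877
lin [-0.14 -0.17 -0.06] rot [-0.06  0.12 -0.  ]
```

View pics/w11.png

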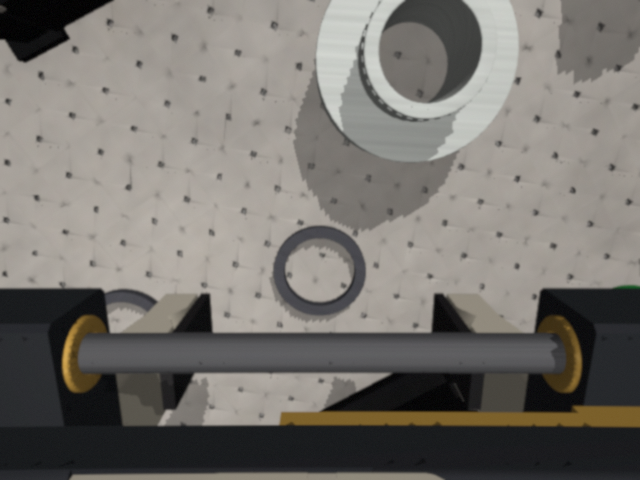

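Run:
```python
from h import *
o=st();s=snap('wrist');x=find(s,o,(320,270),52,110,.008,'s1');to([x[0],x[1],.0045])
```

```text
t 34.02 p [0.5644 0.1412 0.1038] xax [ 0.01   0.005 -1.   ] yhead -33.2 q [ 3.330e+01  1.770e+01 -2.100e+01  1.000e-01 -5.060e+01  1.134e+02] F [-0.7  0.7 -0. ] M [-0.07 -0.02  0.  ] open 0.0873
s1 [0.5567 0.1312 0.029 ] rms 0.0004 px [319. 271.]
lin [-0.13 -0.17 -1.66] rot [-0.07  0.12 -0.  ]
```

```bash
python3 -m crank '[{"linear":[-0.13,-0.17,-0.3],"rot":[-0.07,0.14,0],"hand":1},{"linear":[-0.02,0,-0.5],"rot":[0,0.03,0],"hand":1},{"linear":[-0.02,0,-0.4],"rot":[0,0.02,0],"hand":1},{"linear":[0,0,0],"rot":[0,0,0],"hand":1},{"linear":[0,0,0],"rot":[0,0,0],"hand":1}]'
python3 - <<'E'
from h import *
o=st();to([.5567,.1312,.0045])
E
```

```text
clock: 34.7
tool_pos: [0.5549, 0.1303, 0.0335]
orientation: [-131.0, 89.8, 105.8]
force: [-0.1, -0.5, 1.2]
opening: 0.0875
t 34.7 p [0.5549 0.1303 0.0335] xax [-0.001  0.003 -1.   ] yhead -33.3 q [ 32.8  22.1 -25.8  -0.3 -42.  114.2] F [-0.1 -0.5  1.2] M [-0.1  -0.11  0.03] open 0.0875
lin [ 0.03  0.01 -0.48] rot [-0.04 -0.01  0.  ]
```

```bash
python3 -m crank '[{"linear":[0,0.01,-0.25],"rot":[-0.04,0.02,0],"hand":1},{"linear":[0,0,-0.13],"rot":[0,0,0],"hand":1},{"linear":[0,0,0],"rot":[0,0,0],"hand":1},{"linear":[0,0,0],"rot":[0,0,0],"hand":0.8}]'
python3 - <<'E'
from h import *
o=st();to([.5567,.1312,.0045])
E
```

```text
clock: 35.2
tool_pos: [0.5559, 0.1315, 0.0109]
orientation: [-136.0, 90.0, 100.8]
force: [0.3, 1.4, 0.5]
opening: 0.082
t 35.2 p [0.5559 0.1315 0.0109] xax [-0.     0.001 -1.   ] yhead -33.2 q [ 3.290e+01  2.400e+01 -2.670e+01 -1.000e-01 -3.920e+01  1.139e+02] F [0.3 1.4 0.5] M [-0.11 -0.13 -0.02] open 0.082
lin [ 0.01 -0.01 -0.11] rot [-0.01 -0.    0.  ]
```

```bash
python3 -m crank '[{"linear":[0.02,-0.01,-0.11],"rot":[0,0,0],"hand":0.8},{"linear":[0,0,0],"rot":[0,0,0],"hand":0.8},{"linear":[0,0,0],"rot":[0,0,0],"hand":0.5},{"linear":[0,0,0],"rot":[0,0,0],"hand":0.5},{"linear":[0,0,0],"rot":[0,0,0],"hand":0.5},{"linear":[0,0,0],"rot":[0,0,0],"hand":0.5},{"linear":[0,0,0],"rot":[0,0,0],"hand":0.5},{"linear":[0,0,0],"rot":[0,0,0],"hand":0.4}]'
python3 - <<'E'
from h import *
o=st();to([.5567,.1312,.0045])
E
```

```text
clock: 36.2
tool_pos: [0.5574, 0.131, 0.0044]
orientation: [-167.7, 89.9, 69.0]
force: [-1.2, 0.3, -0.1]
opening: 0.0567
t 36.2 p [0.5574 0.131  0.0044] xax [ 0.     0.001 -1.   ] yhead -33.2 q [ 3.28e+01  2.47e+01 -2.69e+01 -1.00e-01 -3.84e+01  1.14e+02] F [-1.2  0.3 -0.1] M [-0.07 -0.08 -0.02] open 0.0567
lin [-0.01  0.    0.  ] rot [-0.01  0.01  0.  ]
```

```bash
python3 -m crank '[{"linear":[0,0,0.2],"rot":[0,0,0],"hand":0.3},{"linear":[0,0,0.5],"rot":[0,0,0],"hand":0.3},{"linear":[0,0,0.8],"rot":[0,0,0],"hand":0.3},{"linear":[0,0,0.8],"rot":[0,0,0],"hand":0.3},{"linear":[0,0,0.8],"rot":[0,0,0],"hand":0.3},{"linear":[0,0,0.8],"rot":[0,0,0],"hand":0.3},{"linear":[0,0,0.6],"rot":[0,0,0],"hand":0.3},{"linear":[-0.1,-0.3,0.2],"rot":[0,0,0],"hand":0.3},{"linear":[-0.2,-0.6,0],"rot":[0,0,0],"hand":0.3},{"linear":[-0.2,-0.7,0],"rot":[0,0,0],"hand":0.3},{"linear":[-0.2,-0.7,0],"rot":[0,0,0],"hand":0.3},{"linear":[-0.2,-0.7,0],"rot":[0,0,0],"hand":0.3},{"linear":[-0.2,-0.7,0],"rot":[0,0,0],"hand":0.3},{"linear":[-0.2,-0.7,-0.3],"rot":[0,0,0],"hand":0.3},{"linear":[-0.1,-0.5,-0.5],"rot":[0,0,0],"hand":0.3},{"linear":[0,-0.1,-0.5],"rot":[0,0,0],"hand":0.3},{"linear":[0,0,-0.4],"rot":[0,0,0],"hand":0.3},{"linear":[0,0,0],"rot":[0,0,0],"hand":0.3}]'
python3 - <<'E'
from h import *
o=st();to([.475,-.1706,.07]);s=snap('wrist');save(s,'pics/w12.png')
E
```

```text
clock: 38.45
tool_pos: [0.4563, -0.1846, 0.1969]
orientation: [-144.6, 89.8, 92.0]
force: [0.2, -0.5, 0.8]
opening: 0.057
t 38.45 p [ 0.4563 -0.1846  0.1969] xax [-0.     0.004 -1.   ] yhead -33.4 q [  0.7   4.6 -24.2  -0.2 -61.3 146. ] F [ 0.2 -0.5  0.8] M [-0.11 -0.07  0.  ] open 0.057
lin [ 0.31  0.23 -2.12] rot [-0.04 -0.    0.  ]
```

View pics/w12.png

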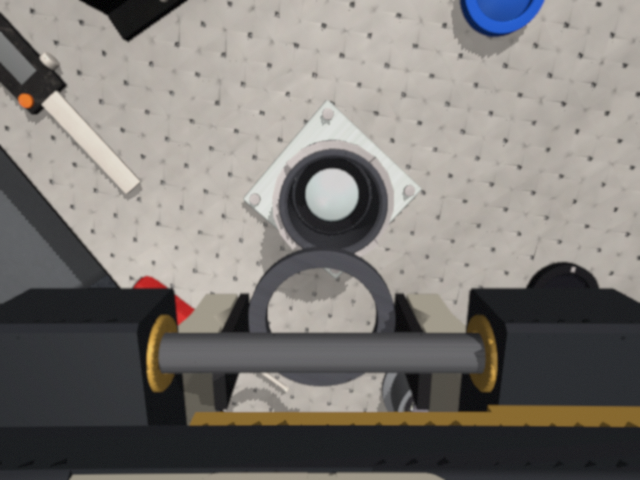

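```bash
python3 -m crank '[{"linear":[0.29,0.23,-0.3],"rot":[-0.04,0,0],"hand":0.3},{"linear":[-0.02,0,-0.5],"rot":[0,0.03,0],"hand":0.3},{"linear":[-0.02,0,-0.5],"rot":[0,0.03,0],"hand":0.3},{"linear":[-0.02,0,-0.3],"rot":[0,0.03,0],"hand":0.3},{"linear":[0,0,0],"rot":[0,0,0],"hand":0.3},{"linear":[0,0,0],"rot":[0,0,0],"hand":0.3}]'
python3 - <<'E'
from h import *
o=st();to([.4752,-.1706,.064])
E
```

```text
clock: 39.25
tool_pos: [0.4765, -0.1706, 0.1091]
orientation: [104.9, 89.6, -18.2]
force: [-0.4, -0.2, -0.5]
opening: 0.0567
t 39.25 p [ 0.4765 -0.1706  0.1091] xax [ 0.007 -0.002 -1.   ] yhead -33.1 q [  2.7  10.9 -29.9   0.2 -48.8 144. ] F [-0.4 -0.2 -0.5] M [-0.07 -0.09  0.04] open 0.0567
lin [-0.02  0.   -0.75] rot [ 0.03  0.08 -0.  ]
```

```bash
python3 -m crank '[{"linear":[-0.04,0,-0.4],"rot":[0.03,0.1,0],"hand":0.3},{"linear":[-0.01,0,-0.2],"rot":[0,0.02,0],"hand":0.3},{"linear":[0,0,0],"rot":[0,0,0],"hand":0.3},{"linear":[0,0,0],"rot":[0,0,0],"hand":0.3}]'
python3 - <<'E'
from h import *
o=st();to([.4752,-.1706,.0635])
E
```

```text
clock: 39.75
tool_pos: [0.477, -0.1708, 0.0772]
orientation: [117.9, 89.7, -5.2]
force: [-0.1, -0.2, -0.5]
opening: 0.0573
t 39.75 p [ 0.477  -0.1708  0.0772] xax [ 0.005 -0.    -1.   ] yhead -33.1 q [ 2.600e+00  1.350e+01 -3.170e+01  1.000e-01 -4.460e+01  1.443e+02] F [-0.1 -0.2 -0.5] M [-0.08 -0.07  0.03] open 0.0573
lin [-0.03  0.   -0.23] rot [ 0.    0.05 -0.  ]
```

```bash
python3 -m crank '[{"linear":[-0.04,0,-0.16],"rot":[0,0.06,0],"hand":0.3},{"linear":[0,0,-0.06],"rot":[0,0,0],"hand":0.3},{"linear":[0,0,0],"rot":[0,0,0],"hand":0.3},{"linear":[0,0,0],"rot":[0,0,0],"hand":0.3}]'
python3 - <<'E'
from h import *
o=st();to([.4752,-.1706,.0635])
E
```

```text
clock: 40.25
tool_pos: [0.4751, -0.1708, 0.0641]
orientation: [82.3, 90.0, -40.7]
force: [-0.6, -0.2, -0.5]
opening: 0.0569
t 40.25 p [ 0.4751 -0.1708  0.0641] xax [ 0.001 -0.001 -1.   ] yhead -33.1 q [  2.6  14.5 -32.5   0.  -42.9 144.3] F [-0.6 -0.2 -0.5] M [-0.05 -0.09  0.02] open 0.0569
lin [ 0.    0.   -0.01] rot [0.01 0.01 0.  ]
```

Release, then back up and look ahead at the barrel from the −(camera) side.

```bash
python3 -m crank '[{"linear":[0,0,0],"rot":[0,0,0],"hand":1},{"linear":[0,0,0],"rot":[0,0,0],"hand":1},{"linear":[0,0,0],"rot":[0,0,0],"hand":1},{"linear":[0,0,0.4],"rot":[0,0,0],"hand":1},{"linear":[-0.2,-0.2,0.6],"rot":[0,0,0],"hand":1},{"linear":[-0.3,-0.4,0.6],"rot":[0,0,0],"hand":1},{"linear":[0,-0.2,0.4],"rot":[0,0,0],"hand":1},{"linear":[0,0,0],"rot":[0,0,0],"hand":1},{"linear":[0,0,0],"rot":[0,0,0],"hand":1}]'
cat > inside.py <<'E'
from h import *
def inside(s,o,c=(.4747,-.1705)):
    P=cloud(s,o);q=P.reshape(-1,3);r=np.hypot(q[:,0]-c[0],q[:,1]-c[1])
    w=q[(r>.023)&(r<.0275)&(q[:,2]<.058)];zz=np.median(w[:,2]);w=w[abs(w[:,2]-zz)<.004]
    A=np.c_[w[:,:2]-w[:,:2].mean(0),np.ones(len(w))];print('top face z',zz.round(4),'plane',np.linalg.lstsq(A,w[:,2],rcond=None)[0].round(4),len(w))
E
python3 bar.py pics/w13.png; python3 -c "
from inside import *
o=st();inside(snap('wrist'),o)"
```

```text
clock: 41.38
tool_pos: [0.4438, -0.22, 0.1879]
orientation: [72.5, 89.9, -50.5]
force: [-0.3, 0.2, 0.2]
opening: 0.0875
t 41.38 p [ 0.4438 -0.22    0.1879] xax [ 0.001 -0.001 -1.   ] yhead -33.0 q [-3.500e+00  5.200e+00 -2.480e+01  1.000e-01 -5.990e+01  1.505e+02] F [-0.3  0.2  0.2] M [-0.05 -0.08  0.01] open 0.0875
rim (array([ 0.47504818, -0.16978161]), 3573, array([0.0317, 0.0349, 0.0409]), np.float64(0.0612))
outer 395 [ 0.4753 -0.1704  0.0392] 0.0017 [323. 149.]
inner 279 [ 0.475  -0.1702  0.0315] 0.0002 [319. 149.]
lin [0.53 0.82 0.2 ] rot [0.02 0.01 0.  ]
t 41.42 p [ 0.4439 -0.22    0.1879] xax [ 0.001 -0.001 -1.   ] yhead -33.0 q [-3.500e+00  5.200e+00 -2.480e+01  1.000e-01 -5.990e+01  1.505e+02] F [0.3 0.4 0. ] M [-0.11 -0.12  0.05] open 0.0879
top face z 0.0303 plane [-0.0016  0.0033  0.0303] 1423
```

View pics/w13.png

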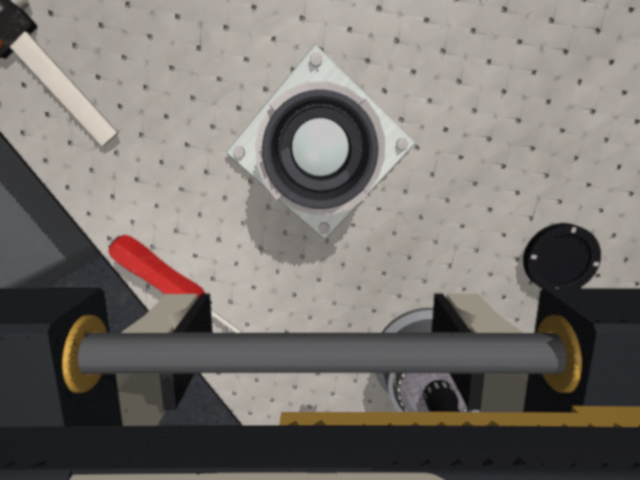

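```bash
python3 -m crank '[{"linear":[0,0,0.6],"rot":[0,0,0],"hand":1},{"linear":[0,0,0.8],"rot":[0,0,0],"hand":1},{"linear":[0,0.2,0.6],"rot":[0,0,0],"hand":1},{"linear":[0,0.7,0.1],"rot":[0,0,0],"hand":1},{"linear":[0,0.8,0],"rot":[0,0,0],"hand":1},{"linear":[0,0.8,0],"rot":[0,0,0],"hand":1},{"linear":[0,0.8,0],"rot":[0,0,0],"hand":1},{"linear":[0,0.8,0],"rot":[0,0,0],"hand":1},{"linear":[0,0.8,0],"rot":[0,0,0],"hand":1},{"linear":[0,0.8,0],"rot":[0,0,0],"hand":1},{"linear":[0,0.6,0],"rot":[0,0,0],"hand":1},{"linear":[0,0,-0.5],"rot":[0,0,0],"hand":1},{"linear":[0,0,-0.6],"rot":[0,0,0],"hand":1},{"linear":[0,0,0],"rot":[0,0,0],"hand":1},{"linear":[0,0,0],"rot":[0,0,0],"hand":1}]'
python3 - <<'E'
from h import *
o=st();to([.4292,.1648,.1],-33);s=snap('wrist');save(s,'pics/w14.png')
E
```

```text
clock: 43.35
tool_pos: [0.4379, 0.1758, 0.2377]
orientation: [-38.0, 88.8, -160.6]
force: [0.9, 1.0, 0.6]
opening: 0.0876
t 43.35 p [0.4379 0.1758 0.2377] xax [-0.02  -0.007 -1.   ] yhead -32.5 q [ 45.4   1.4 -21.8  -0.6 -67.9 102.3] F [0.9 1.  0.6] M [-0.04 -0.17 -0.06] open 0.0876
lin [-0.14 -0.18 -2.3 ] rot [ 0.08 -0.23 -0.1 ]
```

View pics/w14.png

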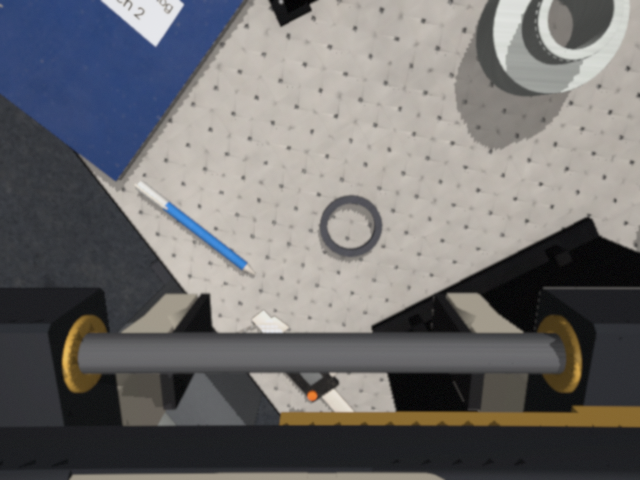

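Run:
```python
from h import *
o=st();s=snap('wrist');x=find(s,o,(350,226),38,120,.008,'s2');to([x[0],x[1],.1],-33)
print(plane(s,[(248,270),(262,320),(300,350),(400,310)],.005,o).round(3))
```

```text
t 43.4 p [0.4377 0.1758 0.2376] xax [-0.02  -0.007 -1.   ] yhead -32.5 q [ 45.4   1.4 -21.8  -0.6 -67.9 102.3] F [-0.4 -0.4  0.6] M [-0.06 -0.07  0.03] open 0.0876
s2 [0.4475 0.1474 0.0289] rms 0.0008 px [351. 227.]
lin [ 0.16 -0.47 -2.3 ] rot [ 0.07 -0.23 -0.09]
[[0.342 0.163 0.005]
 [0.323 0.113 0.005]
 [0.337 0.064 0.005]
 [0.444 0.049 0.005]]
```

```bash
python3 -m crank '[{"linear":[0.16,-0.45,-0.3],"rot":[0.07,-0.2,0],"hand":1},{"linear":[0,-0.05,-0.7],"rot":[0,0,0],"hand":1},{"linear":[0,0,-0.7],"rot":[0,0,0],"hand":1},{"linear":[0,0,-0.5],"rot":[0,0,0],"hand":1},{"linear":[0,0,0],"rot":[0,0,0],"hand":1},{"linear":[0,0,0],"rot":[0,0,0],"hand":1}]'
python3 - <<'E'
from h import *
o=st();s=snap('wrist');save(s,'pics/w15.png');x=find(s,o,(320,270),60,110,.008,'s2');to([x[0],x[1],.0045])
E
```

```text
clock: 44.2
tool_pos: [0.453, 0.1473, 0.1113]
orientation: [160.7, 89.2, 38.2]
force: [0.5, -0.2, 0.6]
opening: 0.0876
t 44.2 p [0.453  0.1473 0.1113] xax [ 0.011  0.009 -1.   ] yhead -32.6 q [ 4.180e+01  7.800e+00 -3.340e+01  1.000e-01 -4.790e+01  1.056e+02] F [ 0.5 -0.2  0.6] M [-0.07 -0.09 -0.06] open 0.0876
s2 [0.4478 0.147  0.0291] rms 0.0008 px [314. 254.]
lin [-0.09 -0.01 -1.78] rot [-0.1   0.13 -0.  ]
```

View pics/w15.png

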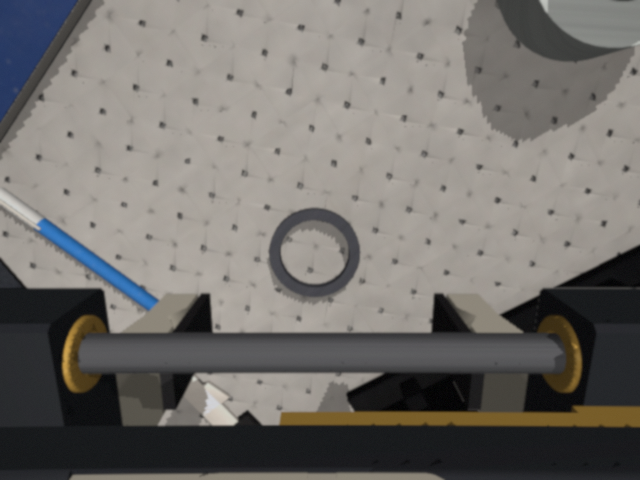

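```bash
python3 -m crank '[{"linear":[-0.1,-0.01,-0.4],"rot":[-0.1,0.15,0],"hand":1},{"linear":[-0.02,0,-0.5],"rot":[0,0.03,0],"hand":1},{"linear":[-0.02,0,-0.4],"rot":[0,0.02,0],"hand":1},{"linear":[0,0,0],"rot":[0,0,0],"hand":1},{"linear":[0,0,0],"rot":[0,0,0],"hand":1}]'
python3 - <<'E'
from h import *
o=st();to([.4478,.1472,.0045])
E
```

```text
clock: 44.88
tool_pos: [0.45, 0.1513, 0.0399]
orientation: [-178.7, 89.4, 58.8]
force: [0.1, -0.5, 0.6]
opening: 0.0876
t 44.88 p [0.45   0.1513 0.0399] xax [ 0.006  0.01  -1.   ] yhead -32.5 q [ 42.3  13.9 -37.9  -0.3 -37.6 105.5] F [ 0.1 -0.5  0.6] M [-0.07 -0.08  0.06] open 0.0876
lin [-0.04 -0.07 -0.59] rot [-0.11  0.07  0.  ]
```

```bash
python3 -m crank '[{"linear":[-0.05,-0.08,-0.3],"rot":[-0.12,0.08,0],"hand":1},{"linear":[-0.01,-0.02,-0.2],"rot":[-0.02,0.02,0],"hand":1},{"linear":[0,0,0],"rot":[0,0,0],"hand":1},{"linear":[0,0,0],"rot":[0,0,0],"hand":0.8}]'
python3 - <<'E'
from h import *
o=st();to([.4478,.1472,.0045])
E
```

```text
clock: 45.38
tool_pos: [0.4477, 0.1461, 0.0107]
orientation: [33.1, 90.0, -89.3]
force: [0.3, -0.5, 0.1]
opening: 0.0824
t 45.38 p [0.4477 0.1461 0.0107] xax [ 0.    -0.001 -1.   ] yhead -32.5 q [ 42.1  16.8 -39.6   0.  -33.6 105.4] F [ 0.3 -0.5  0.1] M [-0.08 -0.08  0.  ] open 0.0824
lin [ 0.    0.02 -0.1 ] rot [0.01 0.   0.  ]
```

```bash
python3 -m crank '[{"linear":[0,0.02,-0.1],"rot":[0,0,0],"hand":0.8},{"linear":[0,0,0],"rot":[0,0,0],"hand":0.8},{"linear":[0,0,0],"rot":[0,0,0],"hand":0.5},{"linear":[0,0,0],"rot":[0,0,0],"hand":0.5},{"linear":[0,0,0],"rot":[0,0,0],"hand":0.5},{"linear":[0,0,0],"rot":[0,0,0],"hand":0.5},{"linear":[0,0,0],"rot":[0,0,0],"hand":0.5},{"linear":[0,0,0],"rot":[0,0,0],"hand":0.4}]'
python3 - <<'E'
from h import *
o=st();to([.4478,.1472,.0045])
E
```

```text
clock: 46.38
tool_pos: [0.448, 0.1477, 0.0049]
orientation: [126.0, 90.0, 3.5]
force: [-0.4, -0.2, -0.8]
opening: 0.0568
t 46.38 p [0.448  0.1477 0.0049] xax [ 0.001  0.    -1.   ] yhead -32.5 q [ 4.230e+01  1.740e+01 -3.990e+01  1.000e-01 -3.270e+01  1.052e+02] F [-0.4 -0.2 -0.8] M [-0.07 -0.02  0.02] open 0.0568
lin [-0.   -0.01 -0.01] rot [-0.    0.01 -0.  ]
```

```bash
python3 -m crank '[{"linear":[0,0,0.2],"rot":[0,0,0],"hand":0.3},{"linear":[0,0,0.5],"rot":[0,0,0],"hand":0.3},{"linear":[0,0,0.8],"rot":[0,0,0],"hand":0.3},{"linear":[0,0,0.8],"rot":[0,0,0],"hand":0.3},{"linear":[0,0,0.8],"rot":[0,0,0],"hand":0.3},{"linear":[0,0,0.8],"rot":[0,0,0],"hand":0.3},{"linear":[0,0,0.6],"rot":[0,0,0],"hand":0.3},{"linear":[0.1,-0.3,0.2],"rot":[0,0,0],"hand":0.3},{"linear":[0.1,-0.6,0],"rot":[0,0,0],"hand":0.3},{"linear":[0.1,-0.7,0],"rot":[0,0,0],"hand":0.3},{"linear":[0.1,-0.7,0],"rot":[0,0,0],"hand":0.3},{"linear":[0.1,-0.7,0],"rot":[0,0,0],"hand":0.3},{"linear":[0.1,-0.7,0],"rot":[0,0,0],"hand":0.3},{"linear":[0,-0.7,-0.3],"rot":[0,0,0],"hand":0.3},{"linear":[0,-0.5,-0.5],"rot":[0,0,0],"hand":0.3},{"linear":[0,-0.1,-0.5],"rot":[0,0,0],"hand":0.3},{"linear":[0,0,-0.4],"rot":[0,0,0],"hand":0.3},{"linear":[0,0,0],"rot":[0,0,0],"hand":0.3},{"linear":[0,0,0],"rot":[0,0,0],"hand":0.3}]'
python3 - <<'E'
from h import *
o=st();to([.475,-.1706,.07]);s=snap('wrist');save(s,'pics/w16.png')
E
```

```text
clock: 48.75
tool_pos: [0.4776, -0.1661, 0.2103]
orientation: [138.5, 89.1, 16.2]
force: [-0.6, 0.0, 0.1]
opening: 0.0568
t 48.75 p [ 0.4776 -0.1661  0.2103] xax [ 0.016  0.005 -1.   ] yhead -32.4 q [  2.9   4.7 -22.2  -0.2 -62.2 144.8] F [-0.6  0.   0.1] M [-0.12 -0.07  0.01] open 0.0568
lin [-0.04 -0.07 -2.34] rot [-0.05  0.18 -0.  ]
```

View pics/w16.png

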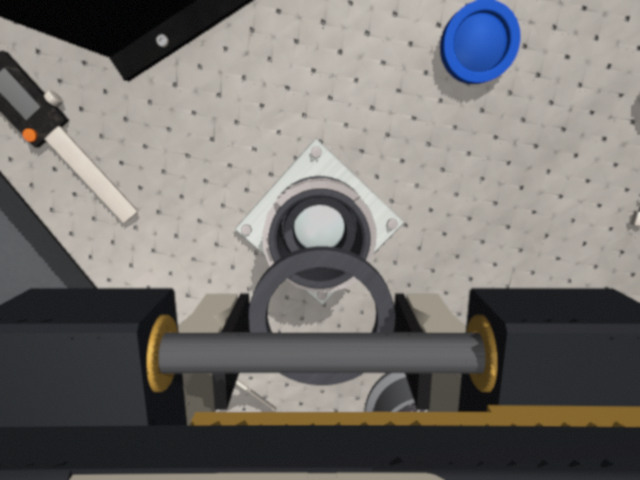

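```bash
python3 -m crank '[{"linear":[-0.05,-0.07,-0.4],"rot":[-0.05,0.2,0],"hand":0.3},{"linear":[-0.02,0,-0.5],"rot":[0,0.03,0],"hand":0.3},{"linear":[-0.02,0,-0.6],"rot":[0,0.03,0],"hand":0.3},{"linear":[-0.02,0,-0.4],"rot":[0,0.03,0],"hand":0.3},{"linear":[-0.02,0,-0.2],"rot":[0,0.03,0],"hand":0.3},{"linear":[0,0,0],"rot":[0,0,0],"hand":0.3},{"linear":[0,0,0],"rot":[0,0,0],"hand":0.3}]'
python3 - <<'E'
from h import *
o=st();to([.4752,-.1706,.0635])
E
```

```text
clock: 49.68
tool_pos: [0.4715, -0.1698, 0.0828]
orientation: [-54.5, 89.5, -176.7]
force: [0.2, 0.2, -0.3]
opening: 0.0572
t 49.67 p [ 0.4715 -0.1698  0.0828] xax [-0.008 -0.    -1.   ] yhead -32.2 q [  2.7  12.9 -31.5   0.  -46.1 145.1] F [ 0.2  0.2 -0.3] M [-0.18 -0.16 -0.01] open 0.0572
lin [ 0.06 -0.01 -0.32] rot [ 0.01 -0.09 -0.  ]
```

```bash
python3 -m crank '[{"linear":[0.05,-0.01,-0.2],"rot":[0,-0.07,0],"hand":0.3},{"linear":[0,0,0],"rot":[0,0,0],"hand":0.3},{"linear":[0,0,0],"rot":[0,0,0],"hand":0.3}]'
python3 - <<'E'
from h import *
o=st();to([.4752,-.1706,.0635])
E
```

```text
clock: 50.05
tool_pos: [0.4759, -0.1704, 0.0716]
orientation: [107.4, 89.9, -14.8]
force: [0.6, 0.2, -1.1]
opening: 0.0568
t 50.05 p [ 0.4759 -0.1704  0.0716] xax [ 0.002 -0.001 -1.   ] yhead -32.2 q [  2.6  13.9 -32.1   0.  -43.9 145.1] F [ 0.6  0.2 -1.1] M [-0.11 -0.08  0.  ] open 0.0568
lin [-0.01 -0.   -0.13] rot [ 0.01  0.02 -0.  ]
```

```bash
python3 -m crank '[{"linear":[-0.02,0,-0.1],"rot":[0,0.03,0],"hand":0.3},{"linear":[0,0,-0.03],"rot":[0,0,0],"hand":0.3},{"linear":[0,0,0],"rot":[0,0,0],"hand":0.3}]'
python3 - <<'E'
from h import *
o=st();to([.4752,-.1706,.0635])
E
```

```text
clock: 50.42
tool_pos: [0.4747, -0.1705, 0.0635]
orientation: [-10.5, 90.0, -132.7]
force: [-0.7, 1.2, -0.7]
opening: 0.0567
t 50.42 p [ 0.4747 -0.1705  0.0635] xax [-0.    -0.001 -1.   ] yhead -32.2 q [  2.6  14.5 -32.6   0.  -42.9 145.1] F [-0.7  1.2 -0.7] M [-0.07 -0.07 -0.06] open 0.0567
lin [ 0.01 -0.   -0.  ] rot [ 0.01 -0.01 -0.  ]
```

```bash
python3 -m crank '[{"linear":[0,0,0],"rot":[0,0,0],"hand":1},{"linear":[0,0,0],"rot":[0,0,0],"hand":1},{"linear":[0,0,0],"rot":[0,0,0],"hand":1},{"linear":[0,0,0.4],"rot":[0,0,0],"hand":1},{"linear":[-0.1,-0.3,0.6],"rot":[0,0,0],"hand":1},{"linear":[-0.1,-0.5,0.6],"rot":[0,0,0],"hand":1},{"linear":[0,-0.4,0.4],"rot":[0,0,0],"hand":1},{"linear":[0,0,0],"rot":[0,0,0],"hand":1},{"linear":[0,0,0],"rot":[0,0,0],"hand":1}]'; python3 bar.py pics/w17.png; python3 -c "
from inside import *
o=st();s=snap('wrist');inside(s,o);"
```

```text
clock: 51.55
tool_pos: [0.4618, -0.2441, 0.1874]
orientation: [15.7, 89.9, -106.4]
force: [-0.6, -0.2, -0.2]
opening: 0.0877
t 51.55 p [ 0.4618 -0.2441  0.1874] xax [-0.    -0.001 -1.   ] yhead -32.2 q [-6.300e+00  7.900e+00 -2.180e+01  1.000e-01 -6.030e+01  1.541e+02] F [-0.6 -0.2 -0.2] M [-0.08 -0.09  0.03] open 0.0877
rim (array([ 0.47493093, -0.17001394]), 3705, array([0.0317, 0.0349, 0.041 ]), np.float64(0.0612))
outer 407 [ 0.4754 -0.1707  0.0393] 0.0018 [280. 130.]
inner 286 [ 0.4754 -0.1707  0.0315] 0.0002 [278. 132.]
lin [0.23 1.23 0.21] rot [ 0.02 -0.    0.  ]
t 51.6 p [ 0.4619 -0.2441  0.1875] xax [-0.    -0.001 -1.   ] yhead -32.1 q [-6.200e+00  7.900e+00 -2.180e+01  1.000e-01 -6.030e+01  1.541e+02] F [-0.   0.3  0.1] M [-0.11 -0.1  -0.02] open 0.0876
top face z 0.0382 plane [0.0001 0.0016 0.0382] 1545
```

View pics/w17.png

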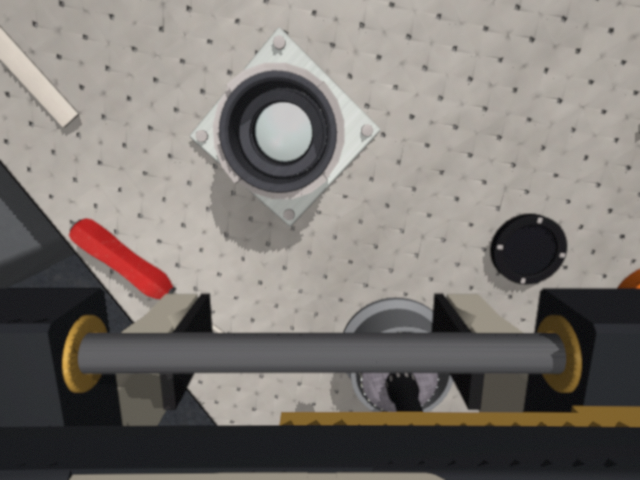

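```bash
python3 -m crank '[{"linear":[0.3,0,0.3],"rot":[0,0,-1],"hand":1},{"linear":[0.3,-0.3,0.2],"rot":[0,0,-1],"hand":1},{"linear":[0.3,-0.3,0],"rot":[0,0,-1],"hand":1},{"linear":[0.3,-0.3,0],"rot":[0,0,-1],"hand":1},{"linear":[0.3,-0.2,0],"rot":[0,0,0],"hand":1},{"linear":[0,0,0],"rot":[0,0,0],"hand":1},{"linear":[0,0,0],"rot":[0,0,0],"hand":1}]';python3 - <<'E'
from h import *
o=st();s=snap('wrist');save(s,'pics/w18.png');to([.5925,-.3519,.1])
E
```

```text
clock: 52.52
tool_pos: [0.5527, -0.3061, 0.2109]
orientation: [-53.2, 89.3, 164.4]
force: [0.5, 0.1, 0.6]
opening: 0.0873
t 52.52 p [ 0.5527 -0.3061  0.2109] xax [-0.012  0.003 -1.   ] yhead -52.4 q [-1.13e+01  1.75e+01 -5.80e+00 -1.00e-01 -6.74e+01  1.39e+02] F [0.5 0.1 0.6] M [-0.1  -0.03 -0.  ] open 0.0873
lin [ 0.66 -0.76 -1.85] rot [-0.04 -0.14 -0.  ]
```

View pics/w18.png

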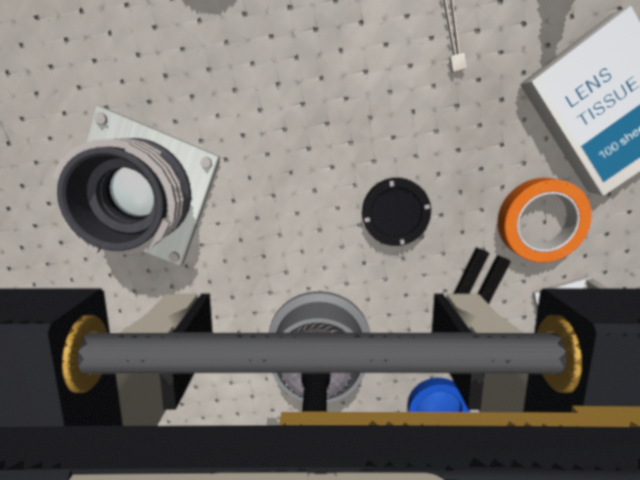

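Run:
```python
from h import *
o=st();s=snap('wrist');x=find(s,o,(396,212),42,80,.012,'f');to([x[0],x[1],.1]);find(s,o,(396,212),42,80,.012,'f',.029)
print(plane(s,[(478,250),(465,290),(505,260),(500,220)],.01,o).round(3))
for sg in (1,-1): print(x[:2]+sg*.0655*np.array([.61,-.79]),'finger back')
```

```text
t 52.58 p [ 0.5527 -0.306   0.2109] xax [-0.012  0.003 -1.   ] yhead -52.4 q [-1.13e+01  1.75e+01 -5.80e+00 -1.00e-01 -6.74e+01  1.39e+02] F [0.8 0.4 0.1] M [-0.04 -0.14 -0.02] open 0.0878
f [ 0.5922 -0.3518  0.0282] rms 0.0017 px [395. 213.]
lin [ 0.66 -0.76 -1.86] rot [-0.04 -0.13 -0.  ]
f [ 0.5922 -0.3519] rms 0.002 px [395. 213.]
[[ 0.61  -0.43   0.01 ]
 [ 0.576 -0.446  0.01 ]
 [ 0.617 -0.454  0.01 ]
 [ 0.64  -0.426  0.01 ]]
[ 0.6321094  -0.40355671] finger back
[ 0.5521994  -0.30006671] finger back
```

```bash
python3 -m crank '[{"linear":[0.33,-0.38,0],"rot":[-0.04,-0.13,0],"hand":0.8},{"linear":[0.33,-0.38,-0.3],"rot":[0,0,0],"hand":0.8},{"linear":[0,0,-0.6],"rot":[0,0,0],"hand":0.8},{"linear":[0,0,-0.6],"rot":[0,0,0],"hand":0.8},{"linear":[0,0,-0.2],"rot":[0,0,0],"hand":0.8},{"linear":[0,0,0],"rot":[0,0,0],"hand":0.8},{"linear":[0,0,0],"rot":[0,0,0],"hand":0.8}]'
python3 - <<'E'
from h import *
o=st();s=snap('wrist');save(s,'pics/w19.png');x=find(s,o,(318,265),60,80,.012,'f');to([x[0],x[1],.006])
E
```

```text
clock: 53.5
tool_pos: [0.5936, -0.351, 0.1123]
orientation: [118.5, 89.6, -23.6]
force: [0.1, -0.1, -0.1]
opening: 0.0703
t 53.5 p [ 0.5936 -0.351   0.1123] xax [ 0.007 -0.003 -1.   ] yhead -52.2 q [-1.440e+01  2.640e+01 -5.900e+00  1.000e-01 -5.730e+01  1.422e+02] F [ 0.1 -0.1 -0.1] M [-0.08 -0.   -0.01] open 0.0703
f [ 0.5928 -0.3521  0.0284] rms 0.0017 px [322. 253.]
lin [-0.02 -0.02 -1.78] rot [ 0.03  0.08 -0.  ]
```

View pics/w19.png

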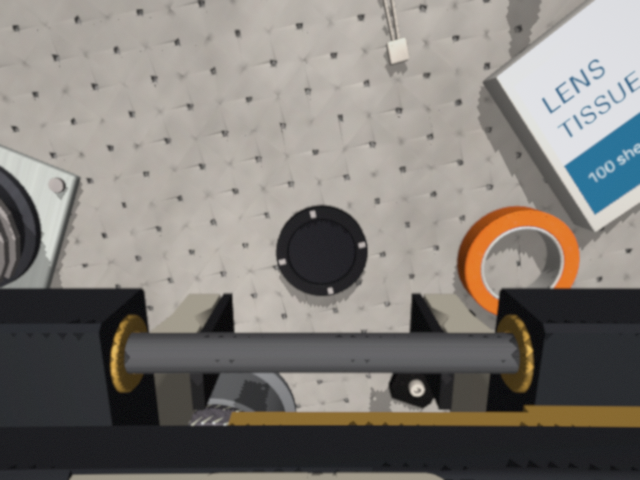

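```bash
python3 -m crank '[{"linear":[-0.03,-0.02,-0.5],"rot":[0.03,0.1,0],"hand":0.8},{"linear":[-0.02,0,-0.5],"rot":[0,0.03,0],"hand":0.8},{"linear":[-0.02,0,-0.3],"rot":[0,0.03,0],"hand":0.8},{"linear":[-0.01,0,-0.15],"rot":[0,0.01,0],"hand":0.8},{"linear":[0,0,0],"rot":[0,0,0],"hand":0.8},{"linear":[0,0,0],"rot":[0,0,0],"hand":0.8}]'
python3 - <<'E'
from h import *
o=st();to([.5928,-.352,.006])
E
```

```text
clock: 54.3
tool_pos: [0.5937, -0.3538, 0.0317]
orientation: [91.2, 89.6, -50.9]
force: [0.3, 0.3, 0.3]
opening: 0.0701
t 54.3 p [ 0.5937 -0.3538  0.0317] xax [ 0.004 -0.005 -1.   ] yhead -52.1 q [-14.6  31.2  -9.9   0.3 -48.6 142.3] F [0.3 0.3 0.3] M [-0.03 -0.08  0.04] open 0.0701
lin [-0.01  0.03 -0.43] rot [ 0.06  0.05 -0.  ]
```

```bash
python3 -m crank '[{"linear":[-0.02,0.04,-0.25],"rot":[0.06,0.06,0],"hand":0.8},{"linear":[0,0,-0.14],"rot":[0,0,0],"hand":0.8},{"linear":[0,0,0],"rot":[0,0,0],"hand":0.8},{"linear":[0,0,0],"rot":[0,0,0],"hand":0.8}]'
python3 - <<'E'
from h import *
o=st();to([.5928,-.352,.006])
E
```

```text
clock: 54.8
tool_pos: [0.593, -0.3514, 0.0077]
orientation: [178.6, 90.0, 36.5]
force: [0.7, -0.1, 0.5]
opening: 0.0702
t 54.8 p [ 0.593  -0.3514  0.0077] xax [ 0.  0. -1.] yhead -52.1 q [-14.5  32.8 -10.7  -0.  -46.5 142.4] F [ 0.7 -0.1  0.5] M [-0.07 -0.1   0.  ] open 0.0702
lin [-0.   -0.01 -0.03] rot [-0.  0. -0.]
```

```bash
python3 -m crank '[{"linear":[0,-0.01,-0.03],"rot":[0,0,0],"hand":0.8},{"linear":[0,0,0],"rot":[0,0,0],"hand":0.5},{"linear":[0,0,0],"rot":[0,0,0],"hand":0.5},{"linear":[0,0,0],"rot":[0,0,0],"hand":0.5},{"linear":[0,0,0],"rot":[0,0,0],"hand":0.5},{"linear":[0,0,0],"rot":[0,0,0],"hand":0.4},{"linear":[0,0,0],"rot":[0,0,0],"hand":0.4}]'
python3 - <<'E'
from h import *
o=st()
E
python3 -m crank '[{"linear":[0,0,0.2],"rot":[0,0,0],"hand":0.3},{"linear":[0,0,0.5],"rot":[0,0,0],"hand":0.3},{"linear":[0,0,0.8],"rot":[0,0,0],"hand":0.3},{"linear":[0,0,0.8],"rot":[0,0,0],"hand":0.3},{"linear":[0,0,0.6],"rot":[0,0,0],"hand":0.3},{"linear":[0,0,0],"rot":[0,0,0],"hand":0.3},{"linear":[-0.3,0.4,0],"rot":[0,0,0],"hand":0.3},{"linear":[-0.4,0.6,0],"rot":[0,0,0],"hand":0.3},{"linear":[-0.4,0.6,0],"rot":[0,0,0],"hand":0.3},{"linear":[-0.4,0.6,0],"rot":[0,0,0],"hand":0.3},{"linear":[-0.4,0.5,0],"rot":[0,0,0],"hand":0.3},{"linear":[-0.2,0.2,0],"rot":[0,0,0],"hand":0.3},{"linear":[0,0,0],"rot":[0,0,0],"hand":0.3},{"linear":[0,0,0],"rot":[0,0,0],"hand":0.3}]'
python3 - <<'E'
from h import *
o=st();s=snap('wrist');save(s,'pics/w20.png');to([.4752,-.1706,.1])
E
```

```text
clock: 55.68
tool_pos: [0.5933, -0.3522, 0.0063]
orientation: [127.5, 89.9, -14.6]
force: [0.3, -0.1, -0.5]
opening: 0.0566
t 55.67 p [ 0.5933 -0.3522  0.0063] xax [ 0.001 -0.    -1.   ] yhead -52.1 q [-14.6  32.9 -10.7   0.  -46.4 142.5] F [ 0.3 -0.1 -0.5] M [-0.06 -0.12 -0.05] open 0.0566
clock: 57.42
tool_pos: [0.4592, -0.1734, 0.1873]
orientation: [-66.0, 89.9, 151.8]
force: [-0.0, -0.2, -1.2]
opening: 0.0569
t 57.42 p [ 0.4592 -0.1734  0.1873] xax [-0.002  0.001 -1.   ] yhead -52.2 q [ 2.300e+00  4.900e+00 -2.520e+01 -1.000e-01 -6.000e+01  1.256e+02] F [-0.  -0.2 -1.2] M [-0.11 -0.09 -0.05] open 0.0569
lin [ 0.27  0.05 -1.45] rot [-0.01 -0.02 -0.  ]
```

View pics/w20.png

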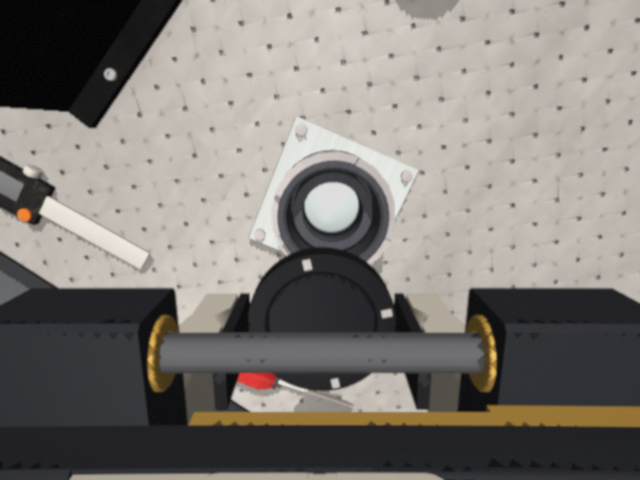

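```bash
python3 -m crank '[{"linear":[0.27,0.05,-0.3],"rot":[0,-0.02,0],"hand":0.3},{"linear":[-0.02,0,-0.5],"rot":[0,0.03,0],"hand":0.3},{"linear":[-0.02,0,-0.5],"rot":[0,0.03,0],"hand":0.3},{"linear":[-0.02,0,-0.4],"rot":[0,0.03,0],"hand":0.3},{"linear":[0,0,0],"rot":[0,0,0],"hand":0.3},{"linear":[0,0,0],"rot":[0,0,0],"hand":0.3}]'
python3 - <<'E'
from h import *
o=st();to([.4752,-.1705,.0635])
E
```

```text
clock: 58.22
tool_pos: [0.4761, -0.1745, 0.0819]
orientation: [-34.2, 89.5, -176.6]
force: [-0.0, 0.6, -1.7]
opening: 0.0563
t 58.23 p [ 0.4761 -0.1745  0.0819] xax [-0.008 -0.    -1.   ] yhead -52.4 q [  2.1  13.5 -30.8   0.  -46.2 125.5] F [-0.   0.6 -1.7] M [-0.07 -0.15 -0.02] open 0.0563
lin [-0.02  0.07 -0.31] rot [ 0.01 -0.1  -0.  ]
```

```bash
python3 -m crank '[{"linear":[-0.02,0.07,-0.15],"rot":[0,-0.1,0],"hand":0.3},{"linear":[0,0,0],"rot":[0,0,0],"hand":0.3},{"linear":[0,0,0],"rot":[0,0,0],"hand":0.3}]'
python3 - <<'E'
from h import *
o=st();to([.4752,-.1705,.0635])
E
```

```text
clock: 58.6
tool_pos: [0.4764, -0.1702, 0.0743]
orientation: [135.1, 89.7, -7.3]
force: [-0.5, 1.0, -1.7]
opening: 0.0568
t 58.6 p [ 0.4764 -0.1702  0.0743] xax [ 0.005 -0.001 -1.   ] yhead -52.4 q [ 2.700e+00  1.360e+01 -3.200e+01  1.000e-01 -4.410e+01  1.249e+02] F [-0.5  1.  -1.7] M [-0.07 -0.04 -0.  ] open 0.0568
lin [-0.02 -0.   -0.18] rot [ 0.01  0.05 -0.  ]
```

```bash
python3 -m crank '[{"linear":[-0.03,-0.01,-0.13],"rot":[0,0.06,0],"hand":0.3},{"linear":[0,0,-0.04],"rot":[0,0,0],"hand":0.3},{"linear":[0,0,0],"rot":[0,0,0],"hand":0.3},{"linear":[0,0,0],"rot":[0,0,0],"hand":0.3}]'
python3 - <<'E'
from h import *
o=st();to([.4752,-.1705,.0635])
E
```

```text
clock: 59.1
tool_pos: [0.4748, -0.1708, 0.0638]
orientation: [36.4, 90.0, -106.0]
force: [-0.3, -0.2, -2.1]
opening: 0.0568
t 59.1 p [ 0.4748 -0.1708  0.0638] xax [-0.    -0.001 -1.   ] yhead -52.4 q [  2.6  14.5 -32.6   0.  -42.9 125. ] F [-0.3 -0.2 -2.1] M [-0.11 -0.1   0.01] open 0.0568
lin [ 0.01  0.   -0.01] rot [ 0.01 -0.    0.  ]
```

```bash
python3 -m crank '[{"linear":[0,0,0],"rot":[0,0,0],"hand":1},{"linear":[0,0,0],"rot":[0,0,0],"hand":1},{"linear":[0,0,0],"rot":[0,0,0],"hand":1},{"linear":[0,0,0.4],"rot":[0,0,0],"hand":1},{"linear":[-0.2,-0.3,0.6],"rot":[0,0,0],"hand":1},{"linear":[-0.2,-0.3,0.6],"rot":[0,0,0],"hand":1},{"linear":[0,-0.2,0.4],"rot":[0,0,0],"hand":1},{"linear":[0,0,0],"rot":[0,0,0],"hand":1},{"linear":[0,0,0],"rot":[0,0,0],"hand":1}]'; python3 bar.py pics/w21.png; python3 -c "
from inside import *
o=st();s=snap('wrist');inside(s,o);"
```

```text
clock: 60.22
tool_pos: [0.4498, -0.22, 0.1879]
orientation: [74.4, 89.9, -67.9]
force: [0.3, -0.2, -0.7]
opening: 0.0875
t 60.23 p [ 0.4498 -0.22    0.1879] xax [ 0.001 -0.001 -1.   ] yhead -52.4 q [-3.500e+00  5.800e+00 -2.420e+01  1.000e-01 -6.000e+01  1.311e+02] F [ 0.3 -0.2 -0.7] M [-0.12 -0.01  0.03] open 0.0875
rim (array([ 0.47529927, -0.17011643]), 3482, array([0.0319, 0.0349, 0.041 ]), np.float64(0.0612))
outer 390 [ 0.4755 -0.1706  0.0393] 0.0018 [286. 160.]
inner 277 [ 0.4756 -0.1706  0.0315] 0.0002 [286. 162.]
lin [0.43 0.83 0.2 ] rot [0.02 0.   0.  ]
t 60.27 p [ 0.4498 -0.22    0.1879] xax [ 0.    -0.001 -1.   ] yhead -52.4 q [-3.500e+00  5.800e+00 -2.420e+01  1.000e-01 -6.000e+01  1.311e+02] F [ 0.3 -0.4  0.4] M [-0.1  -0.08  0.02] open 0.0878
top face z 0.0498 plane [-0.0002  0.0013  0.0498] 1581
```

View pics/w21.png

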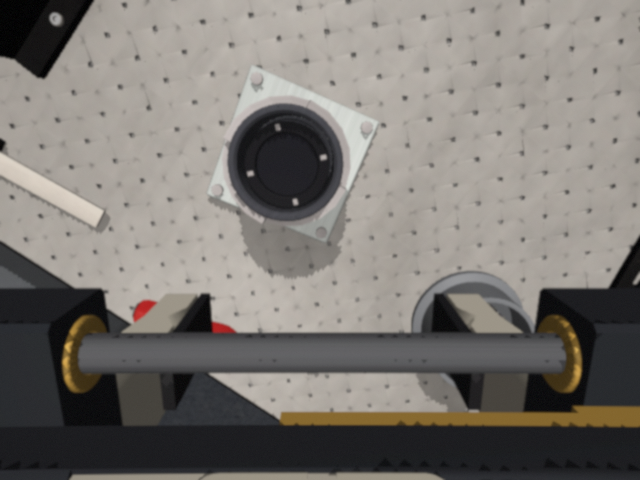

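```bash
python3 -m crank '[{"linear":[0,0,0.5],"rot":[0,0,0],"hand":1},{"linear":[0,0,0.8],"rot":[0,0,0],"hand":1},{"linear":[0,0,0.6],"rot":[0,0,0],"hand":1},{"linear":[0.2,0.3,0.3],"rot":[0,0,1],"hand":1},{"linear":[0.3,0.6,0],"rot":[0,0,1],"hand":1},{"linear":[0.3,0.6,0],"rot":[0,0,1],"hand":1},{"linear":[0.3,0.6,0],"rot":[0,0,1],"hand":1},{"linear":[0.3,0.6,0],"rot":[0,0,1],"hand":1},{"linear":[0.3,0.6,0],"rot":[0,0,1],"hand":1},{"linear":[0.3,0.6,0],"rot":[0,0,1],"hand":1},{"linear":[0.3,0.6,0],"rot":[0,0,0],"hand":1},{"linear":[0.3,0.6,0],"rot":[0,0,0],"hand":1},{"linear":[0.3,0.5,0],"rot":[0,0,0],"hand":1},{"linear":[0,0,0],"rot":[0,0,0],"hand":1},{"linear":[0,0,0],"rot":[0,0,0],"hand":1}]'
python3 - <<'E'
from h import *
o=st();s=snap('wrist');save(s,'pics/w22.png');to([.672,.21,.3],-17)
P=cloud(s,o)
print('collar top',ringfit(P,(.672,.21),.063,.070,.04,.019,.028))
print('flange',ringfit(P,(.672,.21),.036,.044,.06,.028,.0485))
E
```

```text
clock: 62.2
tool_pos: [0.6235, 0.1338, 0.3063]
orientation: [-45.8, 88.4, -151.6]
force: [-0.3, -1.2, -0.6]
opening: 0.0875
t 62.2 p [0.6235 0.1338 0.3063] xax [-0.025 -0.013 -1.   ] yhead -15.8 q [ 29.6  15.9   4.3  -0.  -80.  134.6] F [-0.3 -1.2 -0.6] M [-0.06 -0.24  0.01] open 0.0875
lin [ 0.81  1.27 -0.1 ] rot [ 0.15 -0.29 -0.24]
collar top (array([0.66026423, 0.20419874]), 1403, array([0.0215, 0.0248, 0.0281]), np.float64(0.0666))
flange (array([0.65965591, 0.20421699]), 5307, array([0.03  , 0.0399, 0.0477]), np.float64(0.0407))
```

View pics/w22.png

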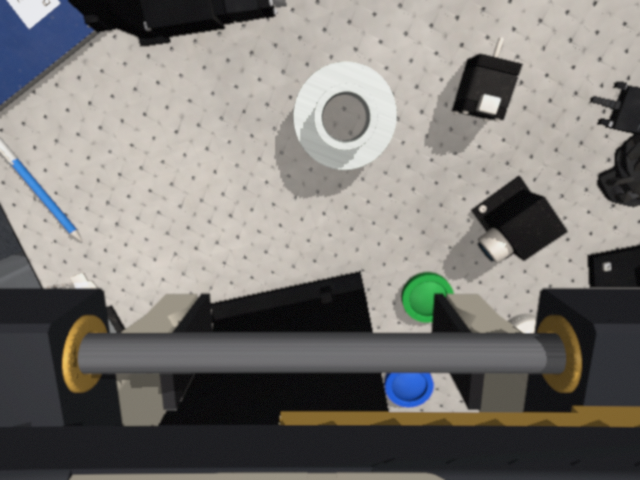

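```bash
python3 -m crank '[{"linear":[0.3,0.5,0],"rot":[0.15,-0.25,0],"hand":1},{"linear":[0.3,0.6,-0.3],"rot":[0,0,0],"hand":1},{"linear":[0,0.05,-0.7],"rot":[0,0,0],"hand":1},{"linear":[0,0,-0.7],"rot":[0,0,0],"hand":1},{"linear":[0,0,-0.5],"rot":[0,0,0],"hand":1},{"linear":[0,0,0],"rot":[0,0,0],"hand":1},{"linear":[0,0,0],"rot":[0,0,0],"hand":1}]'
python3 - <<'E'
from h import *
o=st();s=snap('wrist');save(s,'pics/w23.png');to([.66,.2042,.043])
P=cloud(s,o)
print('collar top',ringfit(P,(.66,.204),.063,.070,.04,.021,.028))
print('flange',ringfit(P,(.66,.204),.036,.044,.06,.028,.0485))
E
```

```text
clock: 63.12
tool_pos: [0.6623, 0.2049, 0.1745]
orientation: [143.8, 89.6, 37.8]
force: [-0.8, -0.2, 0.8]
opening: 0.0875
t 63.12 p [0.6623 0.2049 0.1745] xax [ 0.006  0.004 -1.   ] yhead -16.0 q [ 33.2  23.9  -1.2  -0.  -64.5 130.8] F [-0.8 -0.2  0.8] M [-0.11 -0.11 -0.  ] open 0.0875
lin [-0.04 -0.01 -2.19] rot [-0.05  0.07 -0.  ]
collar top (array([0.66049763, 0.20455513]), 2550, array([0.0216, 0.0249, 0.028 ]), np.float64(0.0665))
flange (array([0.66081385, 0.20561575]), 8520, array([0.0267, 0.0405, 0.0482]), np.float64(0.0406))
```

View pics/w23.png

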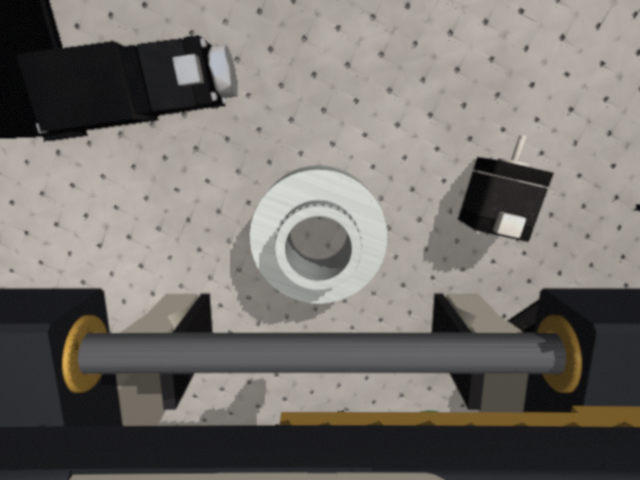

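```bash
python3 -m crank '[{"linear":[-0.04,-0.01,-0.4],"rot":[-0.05,0.1,0],"hand":1},{"linear":[-0.02,0,-0.6],"rot":[0,0.03,0],"hand":1},{"linear":[-0.02,0,-0.5],"rot":[0,0.03,0],"hand":1},{"linear":[-0.02,0,-0.3],"rot":[0,0.02,0],"hand":1},{"linear":[0,0,0],"rot":[0,0,0],"hand":1},{"linear":[0,0,0],"rot":[0,0,0],"hand":1}]'
python3 - <<'E'
from h import *
o=st();to([.6605,.2046,.044])
E
```

```text
clock: 63.92
tool_pos: [0.6587, 0.2056, 0.0682]
orientation: [-138.9, 89.7, 115.1]
force: [0.4, 0.5, 0.0]
opening: 0.0873
t 63.92 p [0.6587 0.2056 0.0682] xax [-0.002  0.005 -1.   ] yhead -16.0 q [ 33.3  29.1  -7.7  -0.4 -53.2 130.9] F [0.4 0.5 0. ] M [-0.08 -0.16 -0.02] open 0.0873
lin [ 0.03 -0.02 -0.4 ] rot [-0.06 -0.03  0.  ]
```

```bash
python3 -m crank '[{"linear":[0.02,-0.02,-0.22],"rot":[-0.06,-0.02,0],"hand":1},{"linear":[0,0,-0.13],"rot":[0,0,0],"hand":0.8},{"linear":[0,0,0],"rot":[0,0,0],"hand":0.8},{"linear":[0,0,0],"rot":[0,0,0],"hand":0.8}]'
python3 - <<'E'
from h import *
o=st();to([.6605,.2046,.044])
E
```

```text
clock: 64.42
tool_pos: [0.6611, 0.2049, 0.0481]
orientation: [123.2, 89.8, 17.2]
force: [-0.6, -0.2, -0.1]
opening: 0.0708
t 64.42 p [0.6611 0.2049 0.0481] xax [ 0.003  0.001 -1.   ] yhead -16.0 q [ 3.330e+01  3.030e+01 -8.700e+00  1.000e-01 -5.080e+01  1.306e+02] F [-0.6 -0.2 -0.1] M [-0.08 -0.07  0.02] open 0.0708
lin [-0.01 -0.01 -0.07] rot [-0.01  0.03 -0.  ]
```

```bash
python3 -m crank '[{"linear":[-0.01,-0.01,-0.06],"rot":[0,0.03,0],"hand":0.8},{"linear":[0,0,0],"rot":[0,0,0],"hand":0.5},{"linear":[0,0,0],"rot":[0,0,0],"hand":0.5},{"linear":[0,0,0],"rot":[0,0,0],"hand":0.5},{"linear":[0,0,0],"rot":[0,0,0],"hand":0.5},{"linear":[0,0,0],"rot":[0,0,0],"hand":0.5},{"linear":[0,0,0],"rot":[0,0,0],"hand":0.5}]'
python3 - <<'E'
from h import *
o=st()
E
```

```text
clock: 65.3
tool_pos: [0.6608, 0.2044, 0.0448]
orientation: [170.1, 89.9, 64.1]
force: [-0.3, -0.5, -0.0]
opening: 0.0554
t 65.3 p [0.6608 0.2044 0.0448] xax [ 0.001  0.001 -1.   ] yhead -16.0 q [ 3.330e+01  3.060e+01 -8.800e+00 -1.000e-01 -5.060e+01  1.308e+02] F [-0.3 -0.5 -0. ] M [-0.01 -0.23  0.02] open 0.0554
```

Squeezed; now open, turn −90°, squeeze again.

```bash
python3 -m crank '[{"linear":[0,0,0],"rot":[0,0,0],"hand":0.8},{"linear":[0,0,0],"rot":[0,0,0],"hand":0.8},{"linear":[0,0,0],"rot":[0,0,-0.5],"hand":0.8},{"linear":[0,0,0],"rot":[0,0,-1],"hand":0.8},{"linear":[0,0,0],"rot":[0,0,-1],"hand":0.8},{"linear":[0,0,0],"rot":[0,0,-1],"hand":0.8},{"linear":[0,0,0],"rot":[0,0,-1],"hand":0.8},{"linear":[0,0,0],"rot":[0,0,-1],"hand":0.8},{"linear":[0,0,0],"rot":[0,0,-1],"hand":0.8},{"linear":[0,0,0],"rot":[0,0,-1],"hand":0.8},{"linear":[0,0,0],"rot":[0,0,-1],"hand":0.8},{"linear":[0,0,0],"rot":[0,0,-1],"hand":0.8},{"linear":[0,0,0],"rot":[0,0,-1],"hand":0.8},{"linear":[0,0,0],"rot":[0,0,-1],"hand":0.8},{"linear":[0,0,0],"rot":[0,0,-1],"hand":0.8},{"linear":[0,0,0],"rot":[0,0,-1],"hand":0.8},{"linear":[0,0,0],"rot":[0,0,-1],"hand":0.8},{"linear":[0,0,0],"rot":[0,0,-1],"hand":0.8},{"linear":[0,0,0],"rot":[0,0,-1],"hand":0.8},{"linear":[0,0,0],"rot":[0,0,-1],"hand":0.8}]'
python3 - <<'E'
from h import *
o=st();to([.6608,.2044,.0445],-106)
E
```

```text
clock: 67.8
tool_pos: [0.6613, 0.2048, 0.0461]
orientation: [170.5, 89.8, -25.9]
force: [-0.7, -0.6, -0.5]
opening: 0.0698
t 67.8 p [0.6613 0.2048 0.0461] xax [ 0.003 -0.001 -1.   ] yhead -106.4 q [ 33.4  30.5  -8.8   0.2 -50.6  40.1] F [-0.7 -0.6 -0.5] M [-0.03  0.04  0.02] open 0.0698
lin [-0.01 -0.01 -0.03] rot [0.01 0.03 0.08]
```

```bash
python3 -m crank '[{"linear":[-0.01,-0.01,-0.03],"rot":[0,0.03,0],"hand":0.8},{"linear":[0,0,0],"rot":[0,0,0],"hand":0.5},{"linear":[0,0,0],"rot":[0,0,0],"hand":0.5},{"linear":[0,0,0],"rot":[0,0,0],"hand":0.5},{"linear":[0,0,0],"rot":[0,0,0],"hand":0.5},{"linear":[0,0,0],"rot":[0,0,0],"hand":0.4},{"linear":[0,0,0],"rot":[0,0,0],"hand":0.3}]'
python3 - <<'E'
from h import *
o=st()
E
python3 -m crank '[{"linear":[0,0,0.2],"rot":[0,0,0],"hand":0.2},{"linear":[0,0,0.4],"rot":[0,0,0],"hand":0.2},{"linear":[0,0,0.7],"rot":[0,0,0],"hand":0.2},{"linear":[0,0,0.7],"rot":[0,0,0],"hand":0.2},{"linear":[0,0,0.7],"rot":[0,0,0],"hand":0.2},{"linear":[0,0,0.7],"rot":[0,0,0],"hand":0.2},{"linear":[0,0,0.7],"rot":[0,0,0],"hand":0.2},{"linear":[0,0,0.4],"rot":[0,0,0],"hand":0.2},{"linear":[0,0,0],"rot":[0,0,0],"hand":0.2},{"linear":[0,0,0],"rot":[0,0,0],"hand":0.2}]'
python3 - <<'E'
from h import *
o=st();to([.4752,-.1706,.32],-16);s=snap('wrist');save(s,'pics/w24.png')
E
```

```text
clock: 68.68
tool_pos: [0.6606, 0.2041, 0.0442]
orientation: [96.6, 89.9, -99.5]
force: [-0.0, 0.3, -0.2]
opening: 0.0557
t 68.67 p [0.6606 0.2041 0.0442] xax [-0.    -0.001 -1.   ] yhead -106.1 q [ 33.3  30.6  -8.8   0.1 -50.6  40.5] F [-0.   0.3 -0.2] M [-0.09  0.05  0.01] open 0.0557
clock: 69.92
tool_pos: [0.6573, 0.2023, 0.3282]
orientation: [174.1, 90.0, -22.0]
force: [0.3, -0.1, -1.0]
opening: 0.0553
t 69.92 p [0.6573 0.2023 0.3282] xax [ 0. -0. -1.] yhead -106.1 q [ 33.3  19.5  12.    0.  -82.6  40.6] F [ 0.3 -0.1 -1. ] M [0.01 0.01 0.04] open 0.0553
lin [-3.03 -6.21 -0.14] rot [ 1.000e-02  0.000e+00 -1.798e+01]
```

View pics/w24.png

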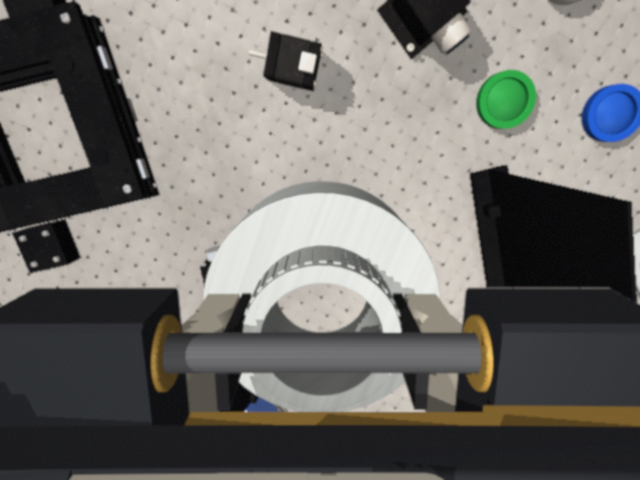

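```bash
python3 -m crank '[{"linear":[-0.1,-0.2,0],"rot":[0,0,0.5],"hand":0.2},{"linear":[-0.2,-0.4,0],"rot":[0,0,1],"hand":0.2},{"linear":[-0.2,-0.4,0],"rot":[0,0,1],"hand":0.2},{"linear":[-0.2,-0.4,0],"rot":[0,0,1],"hand":0.2},{"linear":[-0.2,-0.4,0],"rot":[0,0,1],"hand":0.2},{"linear":[-0.2,-0.4,0],"rot":[0,0,1],"hand":0.2},{"linear":[-0.2,-0.4,0],"rot":[0,0,1],"hand":0.2},{"linear":[-0.2,-0.4,0],"rot":[0,0,1],"hand":0.2},{"linear":[-0.2,-0.4,0],"rot":[0,0,1],"hand":0.2},{"linear":[-0.2,-0.4,0],"rot":[0,0,1],"hand":0.2},{"linear":[-0.2,-0.4,0],"rot":[0,0,1],"hand":0.2},{"linear":[-0.2,-0.4,0],"rot":[0,0,1],"hand":0.2},{"linear":[-0.2,-0.4,0],"rot":[0,0,1],"hand":0.2},{"linear":[-0.2,-0.4,0],"rot":[0,0,1],"hand":0.2},{"linear":[-0.1,-0.3,0],"rot":[0,0,1],"hand":0.2},{"linear":[0,-0.1,0],"rot":[0,0,1],"hand":0.2},{"linear":[0,0,0],"rot":[0,0,1],"hand":0.2},{"linear":[0,0,0],"rot":[0,0,0],"hand":0.2},{"linear":[0,0,0],"rot":[0,0,0],"hand":0.2}]'
python3 - <<'E'
from h import *
o=st();to([.4752,-.1706,.2],-16)
E
```

```text
clock: 72.35
tool_pos: [0.4719, -0.1578, 0.3024]
orientation: [-15.2, 88.1, -126.2]
force: [0.8, 0.6, -1.1]
opening: 0.0555
t 72.35 p [ 0.4719 -0.1578  0.3024] xax [-0.02  -0.027 -0.999] yhead -21.0 q [  5.4   1.5 -14.1   1.5 -75.7 153.2] F [ 0.8  0.6 -1.1] M [ 0.06 -0.18 -0.04] open 0.0555
lin [ 0.06 -0.21 -1.71] rot [ 0.32 -0.21  1.  ]
```

```bash
python3 -m crank '[{"linear":[0.05,-0.2,0],"rot":[0.3,-0.2,0.5],"hand":0.2},{"linear":[0,0,-0.4],"rot":[0.02,0,0],"hand":0.2},{"linear":[0,0,-0.6],"rot":[0,0,0],"hand":0.2},{"linear":[0,0,-0.6],"rot":[0,0,0],"hand":0.2},{"linear":[0,0,-0.4],"rot":[0,0,0],"hand":0.2},{"linear":[0,0,0],"rot":[0,0,0],"hand":0.2},{"linear":[0,0,0],"rot":[0,0,0],"hand":0.2}]'
python3 - <<'E'
from h import *
o=st();to([.4748,-.1705,.112])
E
```

```text
clock: 73.22
tool_pos: [0.4753, -0.1693, 0.1791]
orientation: [-112.2, 89.9, 138.9]
force: [0.3, -0.6, -0.2]
opening: 0.0552
t 73.22 p [ 0.4753 -0.1693  0.1791] xax [-0.001  0.001 -1.   ] yhead -18.9 q [ 2.700e+00  6.700e+00 -2.430e+01 -1.000e-01 -5.900e+01  1.585e+02] F [ 0.3 -0.6 -0.2] M [-0.09 -0.1   0.06] open 0.0552
lin [-0.01 -0.02 -1.12] rot [-0.01 -0.01  0.  ]
```

```bash
python3 -m crank '[{"linear":[-0.02,-0.02,-0.4],"rot":[0,0.02,0],"hand":0.2},{"linear":[-0.02,0,-0.4],"rot":[0,0.02,0],"hand":0.2},{"linear":[-0.01,0,-0.2],"rot":[0,0.02,0],"hand":0.2},{"linear":[0,0,0],"rot":[0,0,0],"hand":0.2},{"linear":[0,0,0],"rot":[0,0,0],"hand":0.2}]'
python3 - <<'E'
from h import *
o=st();to([.4748,-.1705,.112])
E
```

```text
clock: 73.85
tool_pos: [0.4769, -0.1707, 0.124]
orientation: [108.8, 89.8, -0.1]
force: [-0.0, 0.6, -2.1]
opening: 0.0553
t 73.85 p [ 0.4769 -0.1707  0.124 ] xax [ 0.004 -0.    -1.   ] yhead -18.9 q [  2.6  10.  -28.5   0.  -51.2 158.5] F [-0.   0.6 -2.1] M [-0.06 -0.19  0.08] open 0.0553
lin [-0.04  0.   -0.2 ] rot [ 0.    0.04 -0.  ]
```

```bash
python3 -m crank '[{"linear":[-0.04,0,-0.17],"rot":[0,0.05,0],"hand":0.2},{"linear":[0,0,0],"rot":[0,0,0],"hand":0.2},{"linear":[0,0,0],"rot":[0,0,0],"hand":0.2}]'
python3 - <<'E'
from h import *
o=st();to([.4748,-.1705,.1])
E
```

```text
clock: 74.22
tool_pos: [0.4753, -0.1707, 0.1145]
orientation: [104.6, 89.9, -4.3]
force: [-0.7, -0.1, -1.2]
opening: 0.0552
t 74.22 p [ 0.4753 -0.1707  0.1145] xax [ 0.002 -0.    -1.   ] yhead -18.9 q [  2.6  10.6 -29.3   0.  -50.  158.5] F [-0.7 -0.1 -1.2] M [-0.07 -0.09 -0.  ] open 0.0552
lin [-0.01  0.   -0.24] rot [ 0.    0.02 -0.  ]
```

Skirt edge is ~70 mm high now; lower slowly over the barrel.

```bash
python3 -m crank '[{"linear":[-0.02,0,-0.1],"rot":[0,0.02,0],"hand":0.2},{"linear":[0,0,-0.06],"rot":[0,0,0],"hand":0.2},{"linear":[0,0,0],"rot":[0,0,0],"hand":0.2},{"linear":[0,0,0],"rot":[0,0,0],"hand":0.2}]'
python3 - <<'E'
from h import *
o=st();to([.4748,-.1705,.1])
E
```

```text
clock: 74.72
tool_pos: [0.474, -0.1707, 0.1043]
orientation: [-43.0, 90.0, -151.9]
force: [0.0, -0.6, -1.0]
opening: 0.0553
t 74.72 p [ 0.474  -0.1707  0.1043] xax [-0. -0. -1.] yhead -18.9 q [  2.6  11.3 -30.1   0.  -48.6 158.5] F [ 0.  -0.6 -1. ] M [-0.1  -0.15  0.01] open 0.0553
lin [ 0.01  0.   -0.07] rot [ 0. -0. -0.]
```

```bash
python3 -m crank '[{"linear":[0.01,0,-0.05],"rot":[0,0,0],"hand":0.2},{"linear":[0,0,-0.04],"rot":[0,0,0],"hand":0.2},{"linear":[0,0,-0.04],"rot":[0,0,0],"hand":0.2},{"linear":[0,0,0],"rot":[0,0,0],"hand":0.2}]'
python3 - <<'E'
from h import *
o=st();to([.4748,-.1705,.095])
E
```

```text
clock: 75.22
tool_pos: [0.4749, -0.1709, 0.0999]
orientation: [49.6, 89.9, -59.2]
force: [-1.2, 0.2, -1.2]
opening: 0.0555
t 75.22 p [ 0.4749 -0.1709  0.0999] xax [ 0.001 -0.001 -1.   ] yhead -18.8 q [ 2.600e+00  1.170e+01 -3.030e+01  1.000e-01 -4.790e+01  1.585e+02] F [-1.2  0.2 -1.2] M [ 0.03  0.14 -0.05] open 0.0555
lin [-0.    0.01 -0.08] rot [0.01 0.01 0.  ]
```

```bash
python3 -m crank '[{"linear":[0,0,-0.05],"rot":[0,0,0],"hand":0.2},{"linear":[0,0,-0.05],"rot":[0,0,0],"hand":0.2},{"linear":[0,0,-0.05],"rot":[0,0,0],"hand":0.2}]'
python3 - <<'E'
from h import *
o=st();to([.4748,-.1705,.095])
E
```

```text
clock: 75.6
tool_pos: [0.4754, -0.1712, 0.099]
orientation: [55.8, 89.7, -52.8]
force: [-12.7, 9.3, 37.3]
opening: 0.0551
t 75.6 p [ 0.4754 -0.1712  0.099 ] xax [ 0.003 -0.004 -1.   ] yhead -18.6 q [  2.7  11.7 -30.5   0.3 -47.6 158.5] F [-12.7   9.3  37.3] M [ 3.54  5.34 -0.27] open 0.0551
lin [-0.01  0.01 -0.07] rot [0.04 0.03 0.  ]
```

```bash
python3 -m crank '[{"linear":[0,0.01,0.03],"rot":[0.04,0.03,0],"hand":0.2},{"linear":[0,0,0],"rot":[0,0,-0.5],"hand":0.2},{"linear":[0,0,-0.01],"rot":[0,0,-1],"hand":0.2},{"linear":[0,0,-0.01],"rot":[0,0,-1],"hand":0.2},{"linear":[0,0,-0.01],"rot":[0,0,-1],"hand":0.2},{"linear":[0,0,-0.01],"rot":[0,0,-1],"hand":0.2},{"linear":[0,0,-0.01],"rot":[0,0,-1],"hand":0.2}]'
python3 - <<'E'
from h import *
o=st();to([.4748,-.1705,.095])
E
```

```text
clock: 76.47
tool_pos: [0.4756, -0.1709, 0.097]
orientation: [73.0, 89.9, -64.0]
force: [-0.8, 0.8, 3.5]
opening: 0.0556
t 76.47 p [ 0.4756 -0.1709  0.097 ] xax [ 0.    -0.001 -1.   ] yhead -46.9 q [ 2.600e+00  1.200e+01 -3.040e+01  1.000e-01 -4.760e+01  1.304e+02] F [-0.8  0.8  3.5] M [-0.06 -0.04  0.07] open 0.0556
lin [-0.01  0.01 -0.03] rot [0.01 0.   0.  ]
```

```bash
python3 -m crank '[{"linear":[0,0,-0.01],"rot":[0,0,-1],"hand":0.2},{"linear":[0,0,-0.01],"rot":[0,0,-1],"hand":0.2},{"linear":[0,0,-0.01],"rot":[0,0,-1],"hand":0.2},{"linear":[0,0,-0.01],"rot":[0,0,-1],"hand":0.2},{"linear":[0,0,-0.01],"rot":[0,0,-1],"hand":0.2},{"linear":[0,0,-0.01],"rot":[0,0,-1],"hand":0.2},{"linear":[0,0,-0.01],"rot":[0,0,-1],"hand":0.2},{"linear":[0,0,-0.01],"rot":[0,0,-1],"hand":0.2}]'
python3 - <<'E'
from h import *
o=st();to([.4748,-.1705,.095])
E
```

```text
clock: 77.47
tool_pos: [0.4759, -0.1717, 0.0928]
orientation: [45.5, 89.8, -132.5]
force: [-3.7, 3.0, 5.7]
opening: 0.0555
t 77.47 p [ 0.4759 -0.1717  0.0928] xax [-0.002 -0.003 -1.   ] yhead -88.0 q [  2.6  12.4 -30.6   0.2 -47.2  89.3] F [-3.7  3.   5.7] M [1.09 1.3  0.28] open 0.0555
lin [-0.02  0.02  0.04] rot [ 0.03 -0.03  0.  ]
```

```bash
python3 -m crank '[{"linear":[-0.01,0.01,-0.01],"rot":[0.03,-0.03,-1],"hand":0.2},{"linear":[0,0,-0.01],"rot":[0,0,-1],"hand":0.2},{"linear":[0,0,-0.01],"rot":[0,0,-1],"hand":0.2},{"linear":[0,0,-0.01],"rot":[0,0,-1],"hand":0.2},{"linear":[0,0,-0.01],"rot":[0,0,-1],"hand":0.2},{"linear":[0,0,-0.01],"rot":[0,0,-1],"hand":0.2},{"linear":[0,0,-0.01],"rot":[0,0,-1],"hand":0.2},{"linear":[0,0,-0.01],"rot":[0,0,-1],"hand":0.2},{"linear":[0,0,-0.01],"rot":[0,0,-1],"hand":0.2},{"linear":[0,0,-0.01],"rot":[0,0,-1],"hand":0.2}]'
python3 - <<'E'
from h import *
o=st();to([.4748,-.1705,.095])
E
```

```text
clock: 78.72
tool_pos: [0.4753, -0.1726, 0.0877]
orientation: [81.1, 89.7, -148.2]
force: [-2.4, -0.0, 4.1]
opening: 0.0556
t 78.72 p [ 0.4753 -0.1726  0.0877] xax [-0.004 -0.003 -1.   ] yhead -139.3 q [  2.5  12.8 -30.9   0.2 -46.6  38.1] F [-2.4 -0.   4.1] M [0.21 1.07 0.26] open 0.0556
lin [-0.01  0.04  0.12] rot [ 0.03 -0.05  0.  ]
```

```bash
python3 -m crank '[{"linear":[0,0.03,-0.01],"rot":[0.03,-0.05,-1],"hand":0.2},{"linear":[0,0,-0.01],"rot":[0,0,-1],"hand":0.2},{"linear":[0,0,-0.01],"rot":[0,0,-1],"hand":0.2},{"linear":[0,0,-0.01],"rot":[0,0,-1],"hand":0.2},{"linear":[0,0,-0.01],"rot":[0,0,-1],"hand":0.2},{"linear":[0,0,-0.01],"rot":[0,0,-1],"hand":0.2},{"linear":[0,0,-0.01],"rot":[0,0,-1],"hand":0.2},{"linear":[0,0,-0.01],"rot":[0,0,-1],"hand":0.2}]'
python3 - <<'E'
from h import *
o=st();to([.4748,-.1705,.095])
E
```

```text
clock: 79.72
tool_pos: [0.4742, -0.1726, 0.0835]
orientation: [108.1, 89.7, -162.3]
force: [-2.8, 4.1, 4.4]
opening: 0.0558
t 79.72 p [ 0.4742 -0.1726  0.0835] xax [-0.006 -0.002 -1.   ] yhead 179.6 q [  2.4  13.1 -31.2   0.1 -46.1  -2.9] F [-2.8  4.1  4.4] M [1.56 1.13 0.3 ] open 0.0558
lin [0.01 0.04 0.19] rot [ 0.02 -0.07 -0.  ]
```

```bash
python3 -m crank '[{"linear":[0,0.03,-0.01],"rot":[0.02,-0.06,-1],"hand":0.2},{"linear":[0,0,-0.01],"rot":[0,0,-1],"hand":0.2},{"linear":[0,0,-0.01],"rot":[0,0,-1],"hand":0.2},{"linear":[0,0,-0.01],"rot":[0,0,-1],"hand":0.2},{"linear":[0,0,-0.01],"rot":[0,0,-1],"hand":0.2}]'
python3 - <<'E'
from h import *
o=st();to([.4748,-.1705,.095])
E
```

```text
clock: 80.35
tool_pos: [0.4738, -0.172, 0.081]
orientation: [144.4, 89.8, -151.7]
force: [-2.9, 1.2, 6.8]
opening: 0.0553
t 80.35 p [ 0.4738 -0.172   0.081 ] xax [-0.003 -0.002 -1.   ] yhead 153.9 q [  2.5  13.2 -31.5   0.1 -45.5 -28.6] F [-2.9  1.2  6.8] M [0.68 1.19 0.23] open 0.0553
lin [0.02 0.02 0.23] rot [ 0.02 -0.03 -0.  ]
```

```bash
python3 -m crank '[{"linear":[0.01,0.02,-0.01],"rot":[0.02,-0.03,-1],"hand":0.2},{"linear":[0,0,-0.01],"rot":[0,0,-1],"hand":0.2},{"linear":[0,0,0],"rot":[0,0,-1],"hand":0.2},{"linear":[0,0,0],"rot":[0,0,-1],"hand":0.2}]'
python3 - <<'E'
from h import *
o=st();to([.4748,-.1705,.095])
E
```

```text
clock: 80.85
tool_pos: [0.474, -0.1713, 0.0794]
orientation: [138.9, 89.9, -177.8]
force: [-0.4, 0.4, -0.3]
opening: 0.0556
t 80.85 p [ 0.474  -0.1713  0.0794] xax [-0.002 -0.    -1.   ] yhead 133.3 q [  2.5  13.3 -31.6  -0.  -45.3 -49.2] F [-0.4  0.4 -0.3] M [ 0.27 -0.09 -0.04] open 0.0556
lin [0.01 0.01 0.26] rot [ 0.   -0.02 -0.  ]
```

```bash
python3 -m crank '[{"linear":[0,0.01,-0.01],"rot":[0,-0.02,-1],"hand":0.2},{"linear":[0,0,0],"rot":[0,0,-1],"hand":0.2}]'; python3 -c "
from h import *
st()"; python3 -m crank '[{"linear":[0,0,-0.01],"rot":[0,0,-1],"hand":0.2},{"linear":[0,0,0],"rot":[0,0,-1],"hand":0.2}]'; python3 -c "
from h import *
st()"
```

```text
clock: 81.1
tool_pos: [0.4745, -0.1709, 0.0785]
orientation: [-98.0, 90.0, -65.0]
force: [-1.0, -0.8, 1.8]
opening: 0.0555
t 81.1 p [ 0.4745 -0.1709  0.0785] xax [ 0. -0. -1.] yhead 123.0 q [  2.6  13.3 -31.7   0.  -45.  -59.6] F [-1.  -0.8  1.8] M [0.06 0.03 0.05] open 0.0555
clock: 81.35
tool_pos: [0.4751, -0.1712, 0.0781]
orientation: [-80.1, 89.9, -57.4]
force: [-3.0, 0.3, 3.6]
opening: 0.0555
t 81.35 p [ 0.4751 -0.1712  0.0781] xax [ 0.001 -0.001 -1.   ] yhead 112.7 q [  2.6  13.4 -31.7   0.1 -44.9 -69.9] F [-3.   0.3  3.6] M [0.15 0.7  0.15] open 0.0555
```

```bash
python3 -m crank '[{"linear":[0,0,-0.01],"rot":[0,0,-1],"hand":0.2},{"linear":[0,0,0],"rot":[0,0,-1],"hand":0.2}]'; python3 -c "
from h import *
st()"; python3 -m crank '[{"linear":[0,0,-0.01],"rot":[0,0,-1],"hand":0.2},{"linear":[0,0,0],"rot":[0,0,-1],"hand":0.2}]'; python3 -c "
from h import *
o=st();s=snap('wrist');save(s,'pics/w25.png')"
```

```text
clock: 81.6
tool_pos: [0.4755, -0.1716, 0.0778]
orientation: [-85.0, 89.9, -72.6]
force: [-0.9, -1.3, -1.0]
opening: 0.0556
t 81.6 p [ 0.4755 -0.1716  0.0778] xax [ 0.001 -0.002 -1.   ] yhead 102.4 q [  2.5  13.4 -31.7   0.2 -44.9 -80.2] F [-0.9 -1.3 -1. ] M [0.1  0.21 0.44] open 0.0556
clock: 81.85
tool_pos: [0.4751, -0.1718, 0.077]
orientation: [-115.8, 89.8, -113.5]
force: [-1.1, 1.5, -0.1]
opening: 0.0556
t 81.85 p [ 0.4751 -0.1718  0.077 ] xax [-0.001 -0.003 -1.   ] yhead 92.2 q [  2.5  13.5 -31.7   0.2 -44.8 -90.5] F [-1.1  1.5 -0.1] M [0.33 0.32 1.04] open 0.0556
```

View pics/w25.png

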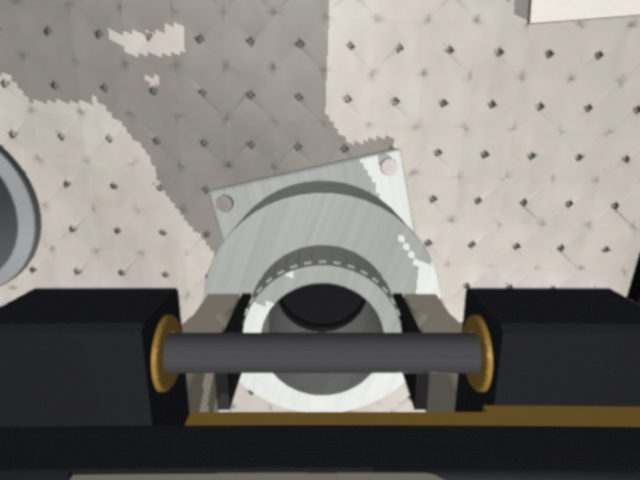

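```bash
python3 -m crank '[{"linear":[0,0,0],"rot":[0,0,-0.7],"hand":0.2}]'; python3 -c "
from h import *
st()"; python3 -m crank '[{"linear":[0,0,0],"rot":[0,0,0],"hand":0.2},{"linear":[0,0,0],"rot":[0,0,0],"hand":0.2}]'; python3 -c "
from h import *
st()"
```

```text
clock: 82.02
tool_pos: [0.475, -0.1718, 0.0767]
orientation: [-125.4, 89.8, -126.8]
force: [-0.8, 1.0, 1.0]
opening: 0.0553
t 82.03 p [ 0.475  -0.1718  0.0767] xax [-0.002 -0.003 -1.   ] yhead 88.6 q [  2.6  13.5 -31.7   0.2 -44.8 -94.1] F [-0.8  1.   1. ] M [0.68 0.26 1.16] open 0.0553
clock: 82.28
tool_pos: [0.475, -0.1716, 0.0766]
orientation: [-130.5, 89.8, -131.8]
force: [-1.8, 1.1, 3.4]
opening: 0.0551
t 82.28 p [ 0.475  -0.1716  0.0766] xax [-0.002 -0.002 -1.   ] yhead 88.7 q [  2.6  13.6 -31.7   0.2 -44.8 -94. ] F [-1.8  1.1  3.4] M [ 0.55  0.37 -0.14] open 0.0551
```

```bash
python3 -m crank '[{"linear":[0,0,0],"rot":[0,0,0],"hand":0.8},{"linear":[0,0,0],"rot":[0,0,0],"hand":1},{"linear":[0,0,0],"rot":[0,0,0],"hand":1},{"linear":[0,0,0.3],"rot":[0,0,0],"hand":1},{"linear":[0,0,0.6],"rot":[0,0,0],"hand":1},{"linear":[0.3,0,0.6],"rot":[0,0,0],"hand":1},{"linear":[0.6,0,0.4],"rot":[0,0,0],"hand":1},{"linear":[0,0,0],"rot":[0,0,0],"hand":1},{"linear":[0,0,0],"rot":[0,0,0],"hand":1}]'
python3 - <<'E'
from h import *
o=st();s=snap('wrist');save(s,'pics/w26.png')
P=cloud(s,o);c=(.4748,-.1705)
print('collar top',ringfit(P,c,.097,.107,.04,.021,.028))
print('flange',ringfit(P,c,.070,.082,.06,.028,.0485))
q=P.reshape(-1,3);r=np.hypot(q[:,0]-c[0],q[:,1]-c[1]);w=q[(r<.048)&(q[:,2]>.07)&(q[:,2]<.082)]
A=np.c_[w[:,:2]-w[:,:2].mean(0),np.ones(len(w))];print('flange plane',np.linalg.lstsq(A,w[:,2],rcond=None)[0].round(4))
w=q[(r<.015)&(q[:,2]<.08)];print('through hole z',np.percentile(w[:,2],[5,50,95]) if len(w) else None)
E
```

```text
clock: 83.4
tool_pos: [0.5295, -0.1719, 0.1934]
orientation: [-135.5, 89.8, -136.7]
force: [0.1, -0.9, -0.8]
opening: 0.0881
t 83.4 p [ 0.5295 -0.1719  0.1934] xax [-0.003 -0.002 -1.   ] yhead 88.9 q [  2.3  10.9 -17.2   0.1 -62.  -93.5] F [ 0.1 -0.9 -0.8] M [ 0.11 -0.13  0.04] open 0.0881
collar top (array([ 0.47494125, -0.17129785]), 3100, array([0.0215, 0.0248, 0.0277]), np.float64(0.0992))
flange (array([ 0.47422359, -0.17135215]), 11182, array([0.0286, 0.0402, 0.0478]), np.float64(0.0732))
flange plane [-0.0029 -0.0026  0.0733]
through hole z [0.04311024 0.04434755 0.04551106]
```

View pics/w26.png

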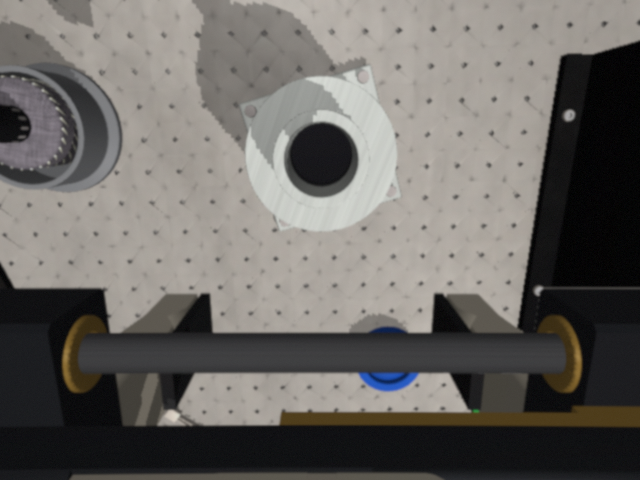

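```bash
python3 -m crank '[{"linear":[0,0,0.6],"rot":[0,0,0],"hand":1},{"linear":[0.3,0.3,0.6],"rot":[0,0,0],"hand":1},{"linear":[0.5,0.4,0.4],"rot":[0,0,0],"hand":1},{"linear":[0,0,0],"rot":[0,0,0],"hand":1},{"linear":[0,0,0],"rot":[0,0,0],"hand":1},{"linear":[0,0,0],"rot":[0,0,0],"hand":1},{"linear":[0,0,0],"rot":[0,0,0],"hand":1}]'
python3 - <<'E'
from h import *
o=st();s=snap('wrist')
P=cloud(s,o);c=(.4748,-.1705)
print('collar top',ringfit(P,c,.095,.107,.04,.021,.028))
q=P.reshape(-1,3);b=q[(np.hypot(q[:,0]-.454,q[:,1]+.375)<.04)&(q[:,2]>.06)]
for z in np.arange(.06,.2,.04):
    w=b[(b[:,2]>z)&(b[:,2]<z+.04)]
    if len(w):print('brush',z.round(2),w[:,:2].mean(0).round(4),w[:,2].max().round(3))
s=snap('scene');cv2.imwrite('pics/s27.png',cv2.resize(s['image'][130:430,100:500,::-1],(800,600)))
E
```

```text
clock: 84.32
tool_pos: [0.5712, -0.1299, 0.2859]
orientation: [-171.6, 89.2, -172.8]
force: [0.1, 0.9, -1.1]
opening: 0.0883
t 84.33 p [ 0.5712 -0.1299  0.2859] xax [-0.014 -0.002 -1.   ] yhead 88.7 q [  6.3  10.8  -5.    0.  -75.  -97.6] F [ 0.1  0.9 -1.1] M [ 0.05 -0.18  0.03] open 0.0883
collar top (array([ 0.47526502, -0.1707751 ]), 1962, array([0.0214, 0.0248, 0.028 ]), np.float64(0.0991))
brush 0.06 [ 0.4524 -0.3684] 0.099
```

View pics/s27.png

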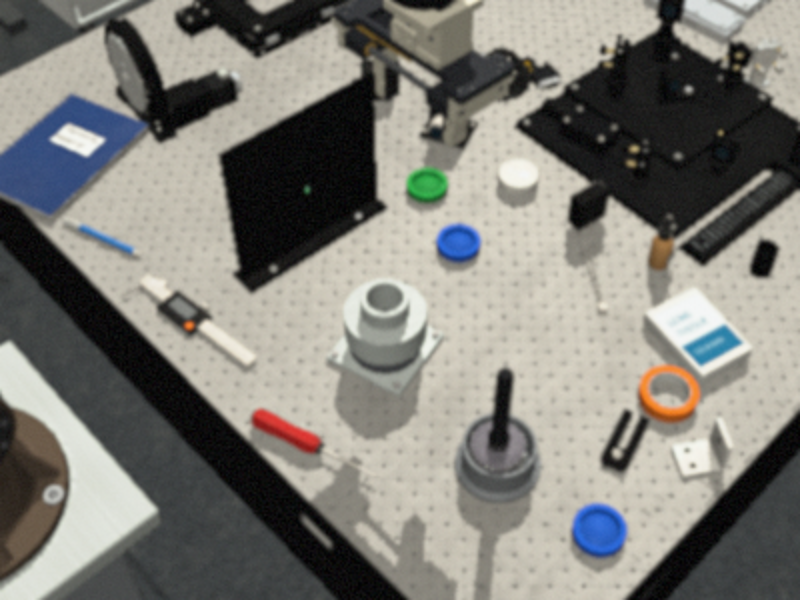

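```bash
python3 -c "
from h import *
print(ticket.close_job())"
```

```text
the job is handed in; nothing more can be done
None
```

I did every step in order and handed the job in at about 84 s. `close_job` reports no verdict, so I don't know how it was judged.

- **Brush:** I pushed it to the barrel floor twice with a draw-up of about 45 mm between, then stood it back in its stand. The last scene picture shows it upright there.
- **Stack:** The lens, two spacers (the only ones I found on the table) and the filter went in. Depth readings of the top faces after each drop were 22.5, 30.3, 38.2 and 49.8 mm, against 22, 30, 38 and 50 mm expected, and all were flat. One spacer had been knocked about 25 mm aside; I noticed and measured it again before picking it up.
- **Retaining ring:** I screwed it clockwise until the torque reached about 1.1 N m, well over the 0.6 N m needed, then let go. It measured within 1 mm of the barrel axis and tilted about 0.004 rad, and its height did not change over the last second before hand-in.

**One check disagreed:** the ring's top stands about 55 mm above where the filter's centre should be, not the stated 58 mm. The turn came out near the top of the stated range: about 3.9 rad judging by how far the ring sank. The gripper itself turned 4.4 rad, slipping towards the end. My guess is that the stack compressed under the extra torque, but I did not confirm it. The contact force on the filter can't be measured directly, so that it is tight rests on the torque reading.

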